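Press a coated test panel in the toggle-clamp nest

TASK

Take the blue test panel out of the rack and lay it flat in the clamping nest between the steel stops, blue coated face up. Then swing the toggle clamp over onto the panel, leave it clamped for at least two seconds, and swing the clamp fully back open, leaving the panel lying in the nest. The sloping rest may be used to turn the panel; do not disturb the other panels, the bottle or the weight.

Things in the scene. Friction and masses are not known exactly. Their poses are not given: they have to be found in the camera images.
- panel: Blue test panel, the one to press: rigid slab 130 long (own y), 60 high (own z), 14 thick (own x), 0.14 to 0.28 kg. Blue all over but for a 2 mm bare aluminium sheet on its +x face; the -x face is the coated one. Origin: middle of its lower long edge as it stands in the rack (own z up, coated face to the rack's own -x). In the nest, blue face up, its own x axis points straight down.
- panel_center (a point): Centre of the blue panel: 30 mm above its origin along its own z; axes as panel.
- rack: Dark steel rack, fixed, 160 (own x) by 150 (own y): three panels stand on edge on its 10 thick base (top edges 70 above the bench), lengthwise along own y, in slots at own x = -50, 0, +50, in any order; 36 free between panels. Slot ribs, only 41 to 63 from the panels' middle, reach 32 above the bench. Origin: centre of underside, z up.
- rest: Fixed sloping rest: white base 100 by 150, 8 thick, and two blue 45 degree supports facing own -x, each 30 wide, at own y = -50 and +50, with a gap of 70 between them for fingers below and behind a leaning panel. Supports run 50 up the slope; ledges at their foot stand 12 out. Origin: on the bench at the middle, z up.
- rest_seat (a point): Where the panel's origin comes when the panel leans on the rest: lower long edge on both ledges (this point is 55 above the bench), length along the rest's own y, panel z axis pointing 45 degrees up the slope (up and towards the rest's own +x), coated face up and towards the rest's own -x. Axes as rest.
- nest: Fixed nest on an 8 thick base, own x -55..55, y -140..85. Grey bed 50 (x) by 128 (y), top 24 above bench. Steel stops 32 above bench: side stops, inner faces at x = -33.5, 33.5, only at y 40..60 and -60..-40 (between them the fingers have room beside the bed down to the base); end stops, inner faces at y = -68.5, 68.5. Clamp at the -y end. Origin: on the bench under the bed's middle, z up.
- nest_seat (a point): Middle of the top of the bed, 24 above the bench; axes as the nest. A seated panel has its centre 7 above this point and its length along own y.
- clamp_hinge (a point): On the hinge axis of the clamp, 95 from the nest's middle towards own -y, 62 above the bench; the axis runs along the nest's own x. Dark cheeks (38 across own x) reach 70 above the bench; the arm's head is 32 across and 50 long.
- clamp (a joint): Clamp angle, rad. 0: arm level, its weighted head with red pad (80 from the hinge) pressing on a 14 thick panel; -0.08: shut on the empty nest; 1.80: open stop, arm just past upright. Its own weight (0.85 kg) carries it over centre and holds it at the nearer end (dead centre about 1.15); the handle needs up to about 5 N. Starts open.
- clamp_grip (a point): Grip point on the red cross bar of the handle: bar 16 thick along the nest's own x, from the stem (nest x = 0) to -90; this point at nest x = -65. Radius about the hinge 115. At joint 0 it is 60 degrees above level on the panel's side of the hinge; opening swings it up and over to the nest's own -y side, 17 degrees above level at 1.80 (96 above the bench).
- panel_yellow: Bystander: yellow test panel, same size and frame as the blue one, standing in the rack.
- panel_white: Bystander: white test panel, same size and frame as the blue one, standing in the rack.
- bottle: Bystander: white bottle with red cap, 60 across, 140 high, origin centre of underside.
- weight: Bystander: steel knobbed weight, 48 across, 66 high, 0.5 kg, origin centre of underside.
Not all that is in view belongs to the job. What is shaped like the panel but purple is not meant.

How it is judged:
By the outcome, as a careful person would: the job done as asked, in the order asked, and still so for the second after the job is handed in, with the robot touching nothing.
It also fails if it takes over 72 s, if anything falls off the work surface, if the arm or the gripper's body presses on something with over 40 N, if the wrist force passes 120 N, or if a joint passes its speed limit or range.

ROBOT

A 6-joint arm with a two-finger parallel gripper is mounted at the origin on the work surface. World frame = base frame: x ahead of the robot, y to its left, z up, the work surface at z = 0. Lengths are in mm, angles in rad, forces in N, time in s.
With the tool pointing down it reaches from about 275 to 750 mm from the base axis. Payload 10.2 kg.
Tool frame: the origin (TCP) lies midway between the tips of the shut fingers; the grasp point (between the pads) lies 19 mm behind it; z points along the fingers, y is the line along which they close (so a half turn about z gives the same grasp; the last joint's range is limited). The gripper opens to 85 mm and grips with 20 to 120 N. Pads are 22 mm wide; open, the fingers measure 114 mm over their backs; the gripper's body (76 mm by 85 mm) begins 54 mm behind the grasp point. The pads swing forward as they close: fully open they stand 13 mm farther back than shut.
Start: joints at [1.125, 0.313, 1.498, -0, 1.331, -0.223], TCP at [116.017, 512.027, 231.294] pointing down, gripper open.
Joint ranges: [-2.94, 2.94], [-0.97, 2.17], [0.19, 2.56], [-1.23, 4.37], [0.02, 3.11], [-2.88, 2.88]. Speed limits (rad/s): [2.39, 2.39, 3.01, 3.14, 3.14, 3.14].

INTERFACE

Orientations are given as a unit quaternion [w, x, y, z].
In Python, from rig import ctrl gives the robot as it stands.
- The arm moves only by the tool arm_command, never from a script. Its argument "increments" is a list of rows, each an object with "dr": the turn, a rotation vector about the tool's x, y, z in units of pi/4 rad (1.0 is pi/4 rad), a list of three; "offset": the shift along the tool's x, y, z in units of 120 mm (1.0 is 120 mm), a list of three; "hand": the opening, from -1 (shut) to 1 (fully open). A call has 1 to 8 rows; each row shifts and turns the commanded pose from where the row before left it, along the tool's axes as they then stand; what a row does not reach is not made up. A row lasts 1/10 s, in which the tool goes at most 50 mm and 8.59 degrees, less where a joint would pass 70% of its speed; a pose out of reach is approached as far as the arm can. A call with a number of a shift or a turn outside -1 to 1 is refused whole. A call with a gripper value outside its range is refused whole. The fingers move at their own pace and stop on an object; "grip_force" is the grip in N (left out, the last holds). Time passes only in rows, so rows that do not move let the fingers close. It gives the time, the measured TCP pose, the force, the opening and the grip force at its end, in the units of the state.
- ctrl.sense(): the state, without advancing time (a new reading comes with each control period).
- ctrl.capture(name): name is "scene" or "top" or "wrist"; returns the picture (384x512x3 uint8, red, green, blue); there is no depth.
- ctrl.camera_info(name): a dict with "K" (3x3 intrinsics, pixels), "dist" ([k1, k2, p1, p2, k3] as OpenCV has them; the pictures are not rectified), "R" (3x3) and "t" (3): a world point X has camera coordinates R X + t. Camera axes: x right, y down, z forward; pixel columns grow to the right and rows downward; lengths in mm; the calibration is good to about 2 mm. A picture is of the moment at which its call begins: read the wrist's pose just before it. camera_info takes no time and is no camera call; for the wrist camera it gives the pose at the moment of the call.
- ctrl.finish_job(): hands the job in; it is judged then, once.
The state is a dict: "time_s": time; "joints": joint angles; "dq": joint speeds; "tau": joint torques, N m; "eef_pos": TCP position; "ee_rot": TCP orientation; "force": force on the tool from outside, world axes, zero at the start; "wrist_torque": the same for the moment, N m; "grip_width": opening from 0.0 (shut) to 1.0 (fully open); "grip_force": force on a finger pad.
Only numpy, scipy, OpenCV 4.12 (cv2) and the standard library are available. Lean on these libraries where they do the work, as an engineer would, in place of code of your own. Each camera call takes 0.05 s, during which the arm holds its last target. There are 200 camera calls.

## Working session

There is one attempt and no reset: what is moved stays moved. The work goes in short steps, Python scripts to look and compute and a tool call to move; the robot and the scene stay as the last step left them, time stands still between calls to the robot, and variables do not carry over. Pictures are saved under pics/ and viewed, at most 10 in all, crops included, and the job is handed in when it is done.

Besides the shell and the picture viewer there is one more tool, called after "Emit:" as name(argument=value, ...) on one line, values as JSON. arm_command: Moves the arm, as the interface text tells. Shifts and turns lie within -1 to 1; 1 stands for 120 mm of shift or pi/4 rad of turn. Its arguments: {"type":"object","properties":{"increments":{"type":"array"},"grip_force":{"type":"number"}},"required":["increments"]}

```bash
mkdir -p pics; ls; python3 - <<'E'
from rig import ctrl
import cv2,numpy as np
for n in("scene","top"):
    im=ctrl.capture(n); cv2.imwrite(f"pics/{n}0.png",im[:,:,::-1])
    c=ctrl.camera_info(n); print(n,np.round(c["K"],1).tolist(),np.round(c["dist"],3),np.round(c["R"],3).tolist(),np.round(c["t"],1))
print(ctrl.sense())
a=cv2.imread("pics/top0.png");cv2.imwrite("pics/top0b.png",cv2.resize(a,(800,600),interpolation=cv2.INTER_CUBIC))
a=cv2.imread("pics/scene0.png");cv2.imwrite("pics/scene0b.png",cv2.resize(a,(800,600),interpolation=cv2.INTER_CUBIC))
E
```

```text
pics
scene [[355.9, 0.0, 251.3], [0.0, 355.9, 195.8], [0.0, 0.0, 1.0]] [-0.025  0.     0.     0.     0.   ] [[0.533, 0.846, -0.003], [0.484, -0.307, -0.819], [-0.694, 0.435, -0.573]] [-337.9 -168.9 1446.5]
top [[375.2, 0.0, 253.2], [0.0, 375.2, 193.5], [0.0, 0.0, 1.0]] [-0.016  0.     0.     0.     0.   ] [[-0.009, -1.0, -0.029], [-0.999, 0.011, -0.049], [0.049, 0.029, -0.998]] [  80.7  586.2 1063. ]
{'time_s': 0.1, 'joints': array([ 1.12459951e+00,  3.13364726e-01,  1.49832604e+00,  1.03066699e-05,
        1.33101801e+00, -2.23395357e-01]), 'dq': array([ 2.02912199e-03, -2.44084931e-03, -2.10061948e-03,  6.00258700e-05,
        2.30035518e-03, -9.49616168e-04]), 'tau': array([ 1.89507671e-03, -4.12892997e+01, -2.60141104e+01, -2.41268663e-04,
        2.99876730e-03, -1.67312487e-05]), 'eef_pos': array([115.91440593, 511.81687263, 230.82051448]), 'ee_rot': array([-1.88092693e-04,  1.11171659e-01,  9.93801062e-01, -5.25430219e-04]), 'force': array([-0.17170428, -0.57849692,  0.19041767]), 'wrist_torque': array([-0.00203428, -0.02954585,  0.0319206 ]), 'grip_force': 0.0, 'grip_width': 1.00237453892638}
```

View pics/top0b.png

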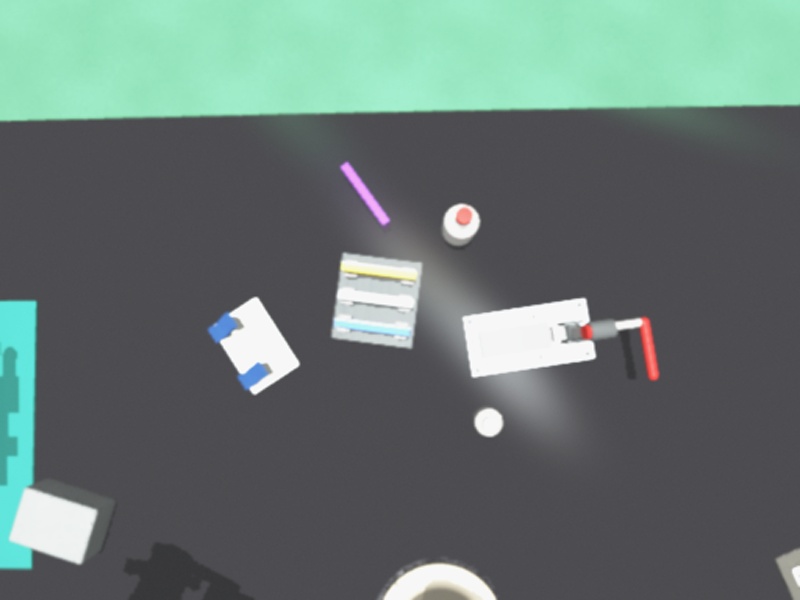

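View pics/scene0b.png

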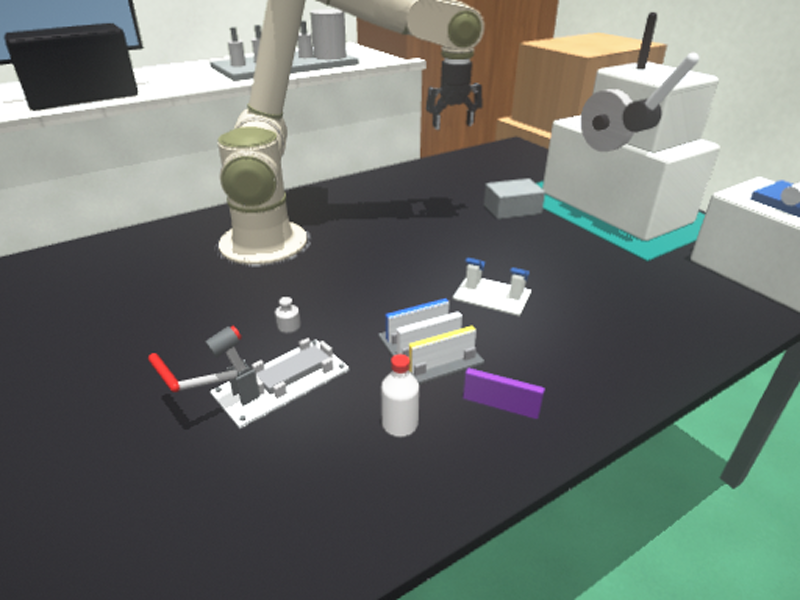

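Candidates in top view (800x600 px): blue panel in the rack's near slot (372,327); purple slab (365,193), excluded by colour; white panel (376,298) and yellow panel (379,270); the rest's blue supports (222,328) and (254,376). I choose (372,327): it has a blue top edge and stands in the rack. In the scene view its aluminium side faces the far camera, so the coated face looks towards the robot.

```bash
cat > h.py <<'E'
from rig import ctrl
import cv2,numpy as np
from scipy.spatial.transform import Rotation as Rn
def bp(c,px,z):
    "pixels -> world points on plane z"
    K,d,R,t=[np.array(c[k],float) for k in("K","dist","R","t")]
    p=cv2.undistortPoints(np.array(px,float).reshape(-1,1,2),K,d).reshape(-1,2)
    r=np.c_[p,np.ones(len(p))]@R; C=-R.T@t
    return C+r*((z-C[2])/r[:,2])[:,None]
def proj(c,X):
    K,d,R,t=[np.array(c[k],float) for k in("K","dist","R","t")]
    return cv2.projectPoints(np.array(X,float).reshape(-1,1,3),cv2.Rodrigues(R)[0],t,K,d)[0].reshape(-1,2)
def box(o,yaw,pts):
    c,s=np.cos(yaw),np.sin(yaw); p=np.array(pts,float)
    return np.c_[o[0]+c*p[:,0]-s*p[:,1],o[1]+s*p[:,0]+c*p[:,1],p[:,2]]
E
python3 - <<'E'
from h import *
im=cv2.imread("pics/top0.png");c=ctrl.camera_info("top");s=.64
g=im.astype(int);hsv=cv2.cvtColor(im,cv2.COLOR_BGR2HSV)
def rect(mask,seed,z,name):
    n,l=cv2.connectedComponents(mask.astype(np.uint8))
    m=(l==l[seed[1],seed[0]])
    k=max(cv2.findContours(m.astype(np.uint8),0,1)[0],key=cv2.contourArea).reshape(-1,2)
    r=cv2.minAreaRect(bp(c,k,z)[:,:2].astype(np.float32)); print(name,m.sum(),np.round(r[0],1),np.round(r[1],1),round(r[2],2))
V=hsv[:,:,2]; S=hsv[:,:,1]
rect((V>140)&(S<60),(165,220),8,"rest")
rect((V>140)&(S<60),(312,210),8,"nest")
rect(V>105,(240,180),10,"rack")
bl=(hsv[:,:,0]>90)&(hsv[:,:,0]<115)&(S>70)&(V>120)
rect(bl,(238,209),70,"blue")
rect((hsv[:,:,0]>20)&(hsv[:,:,0]<35)&(S>60)&(V>120),(240,173),70,"yellow")
W=np.zeros((600,800,3),np.uint8)
W[:300,:400]=cv2.resize(im[150:225,195:295],(400,300),interpolation=3)
W[:300,400:]=cv2.resize(im[180:255,115:215],(400,300),interpolation=3)
W[300:,:]=cv2.resize(im[185:245,285:445],(800,300),interpolation=3)
cv2.imwrite("pics/comp.png",W)
print(bp(c,[[312*1,268],[295,145]],0))
E
```

```text
rest 1595 [511.2 338.9] [155.2 106.6] 32.75
nest 3828 [ 500.  -146.7] [286.5 192.7] 88.73
rack 11303 [557.5 -62.9] [702.6 306.3] 61.4
blue 196157 [593.2  90.6] [1448.9 1080.9] 88.49
yellow 196505 [593.2  90.6] [1448.9 1080.9] 88.49
[[371.28165936 -92.15434016   0.        ]
 [728.46093354 -48.59204793   0.        ]]
```

View pics/comp.png

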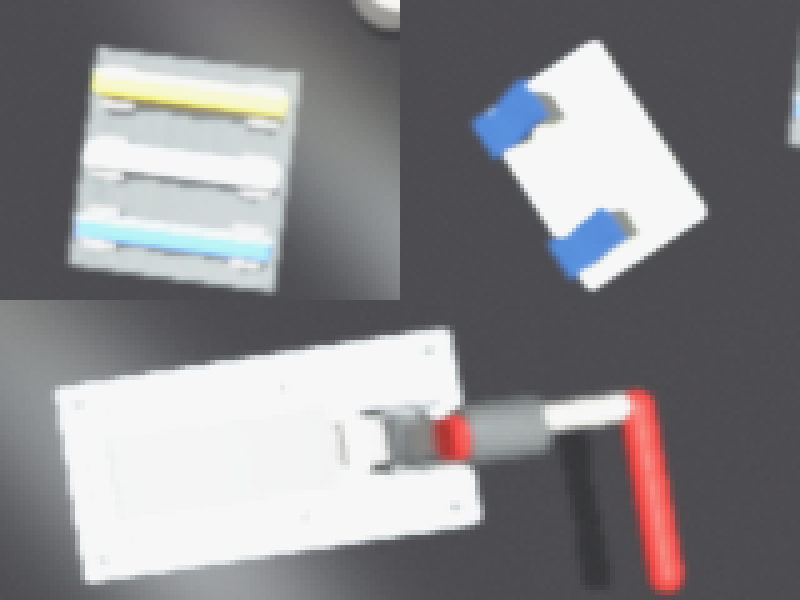

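The composite shows the rack with the blue panel in the near slot, confirmed by its blue top at crop (170,238). The rest has its supports at the left. The nest has its clamp to the right, open, with the red bar pointing at the robot.

```bash
cat >> h.py <<'E'
def rectfit(P,a,b):
    "fit pose so a*b rectangle corners (--,+-,++,-+ listing) match P"
    from scipy.optimize import least_squares
    L=np.array([[-a,-b],[a,-b],[a,b],[-a,b]])/2; P=np.array(P)[:,:2]
    ok=~np.isnan(P[:,0]); m=P[ok].mean(0)
    f=lambda q:(box(q,q[2],np.c_[L,0*L[:,0]])[:,:2]-P)[ok].ravel()
    best=min((least_squares(f,[*m,y]) for y in np.arange(-3,3.2,.5)),key=lambda r:r.cost)
    return best.x,np.round(best.fun,1)
def tool(yaw,tilt=0):
    "tool down, tool y at world yaw; tilt about world axis given later"
    return Rn.from_matrix(np.array([[np.sin(yaw),np.cos(yaw),0],[-np.cos(yaw),np.sin(yaw),0],[0,0,-1]]))
def rows(p1,R1,n=None,start=None):
    "interpolated tool-frame rows from measured (or given) pose to target"
    if start is None:
        s=ctrl.sense(); q=np.array(s["ee_rot"]); start=(np.array(s["eef_pos"]),Rn.from_quat(q[[1,2,3,0]]))
    p,R=start; p1=np.array(p1,float); rv=(R.inv()*R1).as_rotvec()
    k=int(np.ceil(max(np.linalg.norm(p1-p)/48,np.linalg.norm(rv)/.145))); n=max(n or 1,k,1)
    print("dist",np.round(p1-p,1),"turn",round(np.linalg.norm(rv),3),"n",n)
    d=(p1-p)/n; dr=rv/n
    for i in range(n):
        Ri=R*Rn.from_rotvec(dr*i); print(f'{{"offset":{np.round(Ri.inv().apply(d)/120,3).tolist()},"dr":{np.round(dr/(np.pi/4),3).tolist()}}}')
    return p1,R1
E
python3 - <<'E'
from h import *
c=ctrl.camera_info("top")
u=lambda P,s,o:(np.array(P,float)+.5)/s-.5+np.array(o)
n=np.nan
rk=bp(c,u([[68,264],[274,292],[300,72],[98,47]],4,(195,150)),10)  # corners; rack own x up, y left
print("rack",rectfit([rk[1],rk[2],rk[3],rk[0]],160,150))
rs=bp(c,u([[592-400,292],[707-400,212],[596-400,40]],4,(115,180)),8)
print("rest",rectfit([[n,n],rs[2],rs[1],rs[0]],100,150),rectfit([[n,n],rs[1],rs[2],rs[0]],100,150), rectfit([[n,n],rs[0],rs[1],rs[2]],100,150))
ns=bp(c,u([[482,521-300],[450,27],[55,88],[87,283]],5,(285,185)),8)
q,e=rectfit(ns,110,225);print("nest base",q,e)
print("nest origin",box(q,q[2],[[0,27.5,0]]))
bl=bp(c,u([[75,226],[270,250]],4,(195,150)),70);print("blue top ends",bl)
w=ctrl.camera_info("wrist");s=ctrl.sense();print(-np.array(w["R"]).T@w["t"]-s["eef_pos"],np.round(w["R"],2).tolist(),np.round(w["K"]).tolist())
E
```

```text
rack (array([ 5.92786070e+02,  1.10566636e+02, -1.37514648e-01]), array([ 0.2,  0.2,  0. , -1.2,  0.4,  0.8, -0.7,  0.2]))Traceback (most recent call last):
  File "<stdin>", line 8, in <module>
  File "h.py", line 19, in rectfit
    L=np.array([[-a,-b],[a,-b],[a,b],[-a,b]])/2; P=np.array(P)[:,:2]
                                                   ~~~~~~~~^^^
ValueError: setting an array element with a sequence. The requested array has an inhomogeneous shape after 1 dimensions. The detected shape was (4,) + inhomogeneous part.
```

```bash
python3 - <<'E'
from h import *
c=ctrl.camera_info("top")
u=lambda P,s,o:(np.array(P,float)+.5)/s-.5+np.array(o)
n=np.nan
rs=bp(c,u([[592-400,292],[707-400,212],[596-400,40]],4,(115,180)),8)
print("rest",rectfit([rs[0],rs[1],rs[2],[n,n,n]],100,150))
ns=bp(c,u([[482,521-300],[450,27],[55,88],[87,283]],5,(285,185)),8)
q,e=rectfit(ns,110,225);print("nest base",q,e)
print("nest origin",box(q,q[2],[[0,27.5,0]]))
bl=bp(c,u([[75,226],[270,250]],4,(195,150)),70);print("blue top ends",bl)
w=ctrl.camera_info("wrist");s=ctrl.sense();print(-np.array(w["R"]).T@w["t"]-s["eef_pos"],np.round(w["R"],2).tolist(),np.round(w["K"]).tolist())
# move: look pose over rest/rack
q=Rn.from_quat(s["ee_rot"][[1,2,3,0]]);print(np.round(q.as_matrix(),2).tolist())
print("camera offset in tool",q.inv().apply(-np.array(w["R"]).T@w["t"]-s["eef_pos"]))
yaw=-.1375
rows([440,330,300],tool(yaw))
rows([440,330,300],tool(yaw+np.pi))
E
```

```text
rest (array([510.52562046, 337.66619131,   5.29013446]), array([ 1.7, -0.3, -0.9, -0.2, -0.8,  0.5]))
nest base [ 5.21450131e+02 -1.68685617e+02  1.44709919e-01] [ 0.9  1.7 -1.5  2.1 -1.3 -2.3  1.9 -1.5]
nest origin [[ 517.4844825  -141.47305284    0.        ]]
blue top ends [[550.91449093 182.28906264  70.        ]
 [533.29853776  49.26218201  70.        ]]
[-63.19973903  14.27808894 142.40641598] [[0.22, 0.97, -0.0], [0.94, -0.21, 0.26], [0.26, -0.06, -0.96]] [[278.0, 0.0, 257.0], [0.0, 278.0, 194.0], [0.0, 0.0, 1.0]]
[[-0.98, 0.22, -0.0], [0.22, 0.98, -0.0], [0.0, -0.0, -1.0]]
camera offset in tool [  64.82910948   -0.1944453  -142.38963061]Traceback (most recent call last):
  File "<stdin>", line 16, in <module>
  File "h.py", line 26, in tool
    return Rn.from_matrix(np.array([[np.sin(yaw),np.cos(yaw),0],[-np.cos(yaw),np.sin(yaw),0],[0,0,-1]]))
           ~~~~~~~~~~~~~~^^^^^^^^^^^^^^^^^^^^^^^^^^^^^^^^^^^^^^^^^^^^^^^^^^^^^^^^^^^^^^^^^^^^^^^^^^^^^^^
  File "scipy/spatial/transform/_rotation.pyx", line 1143, in scipy.spatial.transform._rotation.Rotation.from_matrix
ValueError: Non-positive determinant (left-handed or null coordinate frame) in rotation matrix 0: [[-0.13706714  0.99056176  0.        ]
 [-0.99056176 -0.13706714  0.        ]
 [ 0.          0.         -1.        ]].
```

```bash
sed -i 's/\[\[np.sin(yaw),np.cos(yaw),0\],\[-np.cos(yaw)/[[-np.sin(yaw),np.cos(yaw),0],[np.cos(yaw)/' h.py; python3 - <<'E'
from h import *
rows([500,260,300],tool(-.1375))
E
```

```text
dist [ 384.1 -251.8   69.2] turn 1.485 n 11
{"offset":[-0.326, -0.122, -0.052],"dr":[-0.0, 0.0, 0.172]}
{"offset":[-0.339, -0.077, -0.052],"dr":[-0.0, 0.0, 0.172]}
{"offset":[-0.347, -0.03, -0.052],"dr":[-0.0, 0.0, 0.172]}
{"offset":[-0.348, 0.017, -0.052],"dr":[-0.0, 0.0, 0.172]}
{"offset":[-0.342, 0.063, -0.052],"dr":[-0.0, 0.0, 0.172]}
{"offset":[-0.331, 0.109, -0.052],"dr":[-0.0, 0.0, 0.172]}
{"offset":[-0.313, 0.152, -0.052],"dr":[-0.0, 0.0, 0.172]}
{"offset":[-0.29, 0.193, -0.052],"dr":[-0.0, 0.0, 0.172]}
{"offset":[-0.261, 0.23, -0.052],"dr":[-0.0, 0.0, 0.172]}
{"offset":[-0.228, 0.263, -0.052],"dr":[-0.0, 0.0, 0.172]}
{"offset":[-0.19, 0.291, -0.052],"dr":[-0.0, 0.0, 0.172]}
```

Emit:
arm_command(increments=[{"offset": [-0.33, -0.12, -0.05], "dr": [0, 0, 0.17], "hand": -0.3}, {"offset": [-0.34, -0.08, -0.05], "dr": [0, 0, 0.17], "hand": -0.3}, {"offset": [-0.35, -0.03, -0.05], "dr": [0, 0, 0.17], "hand": -0.3}, {"offset": [-0.35, 0.02, -0.05], "dr": [0, 0, 0.17], "hand": -0.3}, {"offset": [-0.34, 0.06, -0.05], "dr": [0, 0, 0.17], "hand": -0.3}, {"offset": [-0.33, 0.11, -0.05], "dr": [0, 0, 0.17], "hand": -0.3}, {"offset": [-0.31, 0.15, -0.05], "dr": [0, 0, 0.17], "hand": -0.3}, {"offset": [-0.29, 0.19, -0.05], "dr": [0, 0, 0.17], "hand": -0.3}])

```text
time_s: 0.9
eef_pos: [397.7, 328.9, 279.3]
ee_rot: [-0.0, 0.604, 0.797, -0.0]
force: [0.4, 1.6, -0.8]
grip_width: 0.353
grip_force: 0.0
```

Emit:
arm_command(increments=[{"offset": [-0.26, 0.23, -0.05], "dr": [0, 0, 0.17], "hand": -0.3}, {"offset": [-0.23, 0.26, -0.05], "dr": [0, 0, 0.17], "hand": -0.3}, {"offset": [-0.19, 0.29, -0.05], "dr": [0, 0, 0.19], "hand": -0.3}, {"offset": [0, 0, 0], "dr": [0, 0, 0], "hand": -0.3}, {"offset": [0, 0, 0], "dr": [0, 0, 0], "hand": -0.3}])

```text
time_s: 1.4
eef_pos: [501.9, 262.2, 296.6]
ee_rot: [-0.0, 0.754, 0.657, -0.001]
force: [-0.4, 0.4, 0.2]
grip_width: 0.353
grip_force: 0.0
```

```bash
python3 - <<'E'
from h import *
s=ctrl.sense();w=ctrl.camera_info("wrist");im=ctrl.capture("wrist");im=im[:,:,::-1].copy();cv2.imwrite("pics/w1.png",im)
np.savez("w1.npz",**{k:np.array(w[k]) for k in w})
print(s["eef_pos"],s["ee_rot"],s["grip_width"],s["time_s"],s["joints"])
cv2.imwrite("pics/w1b.png",cv2.resize(im,(800,600),interpolation=3))
E
```

```text
[501.88728514 262.22095479 296.60936576] [-3.76011861e-04  7.53789749e-01  6.57115327e-01 -5.65450567e-04] 0.3529173737975846 1.4 [2.74516819e-01 3.71664837e-01 1.24788257e+00 1.95601518e-04
 1.52338924e+00 4.11332434e-01]
```

View pics/w1b.png

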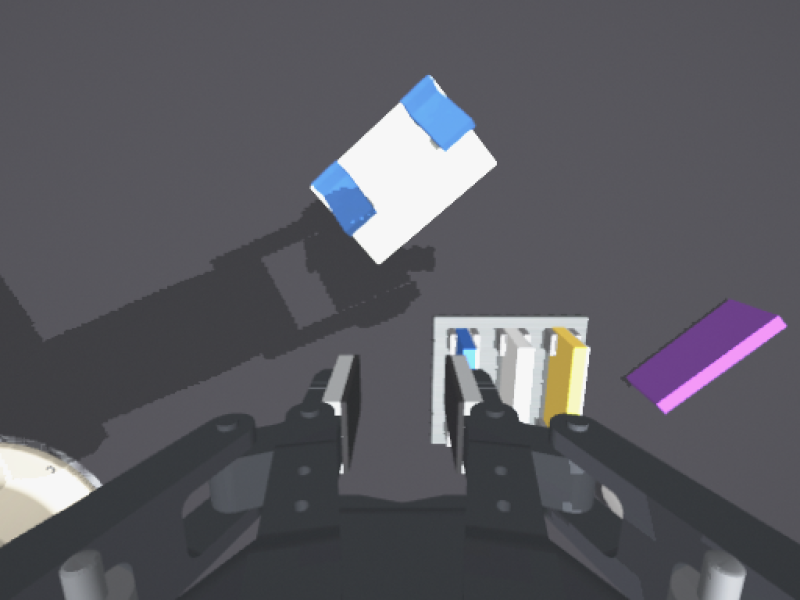

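The wrist view shows the rest clearly: base corners (497,162) and (379,264), with slope tops at (474,124)/(446,150) and (376,212)/(351,236). The rack's upper corners are at (433,317) and (588,317), with the blue panel in its left slot at about (465,345).

```bash
python3 - <<'E'
from h import *
from scipy.optimize import least_squares
c=dict(np.load("w1.npz"))
u=lambda P:(np.array(P,float)+.5)/1.5625-.5
px=u([[497,162],[379,264],[474,124],[446,150],[376,212],[351,236],[430,75],[401,100],[338,162],[310,187]])
def f(q):
    s=q[3];T=s+40.3;L=s-3.5
    X=box(q,q[2],[[50,75,8],[50,-75,8],[T,65,85.4],[T,35,85.4],[T,-35,85.4],[T,-65,85.4],[L,65,58.5],[L,35,58.5],[L,-35,58.5],[L,-65,58.5]])
    return (proj(c,X)-px).ravel()
r=least_squares(f,[510,338,-.99,-20],loss="soft_l1");print("rest",r.x);print(np.round(f(r.x).reshape(-1,2),1).tolist())
seat=box(r.x,r.x[2],[[r.x[3],0,55]]);print("seat",seat)
P=bp(c,u([[433,317],[588,317],[431,443]]),10);n=np.nan
print("rack",rectfit([P[2],[n]*3,P[1],P[0]],160,150))
print(P)
E
```

```text
rest [513.72229222 337.27222395  -0.99456604 -34.504215  ]
[[0.2, -0.3], [-0.3, 0.4], [-1.0, -3.4], [-2.7, -2.2], [-1.4, -2.7], [-3.1, -2.1], [1.9, 2.3], [2.1, 3.6], [1.8, 2.3], [3.2, 1.9]]
seat [[494.92209012 366.20478785  55.        ]]
rack (array([ 5.94614164e+02,  1.08524099e+02, -1.39417438e-01]), array([-0.8, -1.4,  0.6,  0.5,  0.2,  0.9]))
[[525.62638701 193.04232686  10.        ]
 [683.63198931 171.1831851   10.        ]
 [505.78281317  46.73636787  10.        ]]
```

```bash
python3 - <<'E'
from h import *
a=cv2.imread("pics/w1.png");b=cv2.imread("pics/top0.png")
W=np.zeros((600,800,3),np.uint8)
W[:,:500]=cv2.resize(a[45:165,195:295+0],(500,600),interpolation=3)
W[:360,500:]=cv2.resize(b[196:256,128:178],(300,360),interpolation=3)
s=cv2.imread("pics/scene0.png"); W[360:600,500:]=cv2.resize(s[160:204,285:340],(300,240),interpolation=3)
cv2.imwrite("pics/z.png",W)
E
```

```text
(no output)
```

View pics/z.png

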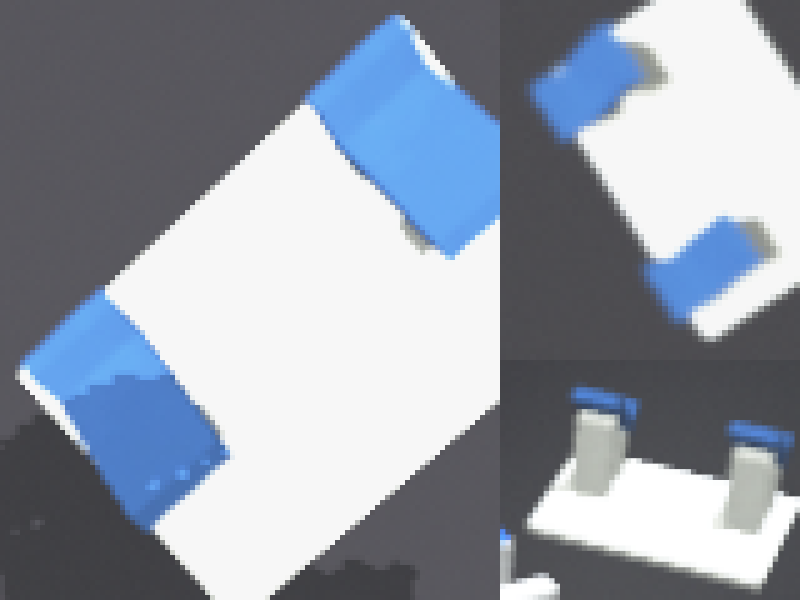

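```bash
python3 - <<'E'
from h import *
from scipy.optimize import least_squares
c=dict(np.load("w1.npz"));t=ctrl.camera_info("top")
w=lambda P:(np.array(P,float)+.5)/5-.5+[195,45]
v=lambda P:(np.array(P,float)-[500,0]+.5)/6-.5+[128,196]
u=lambda P:(np.array(P,float)+.5)/1.5625-.5
pw=np.r_[w([[400,15],[308,103],[105,290],[20,370],[452,258],[228,455],[150,530],[435,68],[338,150],[75,430]]),u([[474,124],[497,162],[379,264]])]
pt=v([[530,92],[568,140],[645,268],[682,322],[609,23],[648,65],[722,218],[765,262]])
ptb=(np.array([[592-400,292],[307,212],[196,40]])+.5)/4-.5+[115,180]
k=.70711
def f(q,fix=None):
    x,y,yaw,bx,bz,l,e,dx,dy=q
    L=lambda Y:[bx-k*e,Y,bz+k*e];T=lambda Y:[bx+k*l,Y,bz+k*l];B=lambda Y:[bx,Y,bz]
    X=box(q,yaw,[L(65),L(35),L(-35),L(-65),T(35),T(-35),T(-65),B(65),B(35),B(-65),T(65),[50,75,8],[50,-75,8]])
    Z=box([x+dx,y+dy],yaw,[L(65),L(35),L(-35),L(-65),T(65),T(35),T(-35),T(-65),[-50,-75,8],[50,-75,8],[50,75,8]])
    return np.r_[(proj(c,X)-pw).ravel(),(proj(t,Z)-np.r_[pt,ptb]).ravel(),(bz-50)/4*1.,(l-50)/2,(e-12)/2, dx/2,dy/2]
r=least_squares(f,[510,338,-.99,-30,50,50,12,0,0],loss="soft_l1");print(np.round(r.x,3));print(np.round(f(r.x)[:48].reshape(-1,2),1).tolist())
q=r.x; print("B world",box(q,q[2],[[q[3],0,q[4]]]),"seat",box(q,q[2],[[q[3]-4.95,0,q[4]+4.95]]))
E
```

```text
[ 5.13457e+02  3.37239e+02 -9.93000e-01 -2.77140e+01  4.72140e+01
  5.26580e+01  1.98180e+01 -2.37300e+00  3.50000e-01]
[[0.2, -0.5], [0.2, -0.5], [-0.1, 0.9], [0.2, 0.7], [-0.8, -0.0], [0.8, -0.4], [-1.2, 0.4], [-0.5, 0.7], [1.2, 0.9], [-1.5, -3.3], [0.6, -0.7], [-0.0, -0.3], [-0.4, 0.5], [0.3, -1.0], [-0.3, -0.0], [0.5, -0.2], [0.2, -0.1], [-0.2, -0.0], [-0.8, 2.2], [0.9, -1.7], [-0.3, 0.3], [0.1, -0.8], [0.1, 0.1], [-0.1, 0.1]]
B world [[498.32777792 360.45860944  47.21353828]] seat [[495.62557549 364.60597029  52.16353828]]
```

```bash
python3 - <<'E'
from h import *
e=rows([544,116.5,120],tool(-.138))
rows([544,116.5,29],e[1],start=e)
E
```

```text
dist [  42.8 -146.3 -176.8] turn 0.003 n 5
{"offset":[-0.232, 0.104, 0.295],"dr":[-0.0, 0.0, 0.001]}
{"offset":[-0.232, 0.104, 0.295],"dr":[-0.0, 0.0, 0.001]}
{"offset":[-0.232, 0.104, 0.295],"dr":[-0.0, 0.0, 0.001]}
{"offset":[-0.232, 0.104, 0.295],"dr":[-0.0, 0.0, 0.001]}
{"offset":[-0.232, 0.104, 0.295],"dr":[-0.0, 0.0, 0.001]}
dist [  0.   0. -91.] turn 0.0 n 2
{"offset":[0.0, 0.0, 0.379],"dr":[0.0, 0.0, 0.0]}
{"offset":[0.0, 0.0, 0.379],"dr":[0.0, 0.0, 0.0]}
```

Emit:
arm_command(increments=[{"offset": [-0.23, 0.1, 0.29], "dr": [0, 0, 0], "hand": -0.3}, {"offset": [-0.23, 0.1, 0.29], "dr": [0, 0, 0], "hand": -0.3}, {"offset": [-0.23, 0.1, 0.29], "dr": [0, 0, 0], "hand": -0.3}, {"offset": [-0.23, 0.11, 0.29], "dr": [0, 0, 0], "hand": -0.3}, {"offset": [-0.24, 0.11, 0.29], "dr": [0, 0, 0], "hand": -0.3}, {"offset": [0, 0, 0], "dr": [0, 0, 0], "hand": -0.3}, {"offset": [0, 0, 0], "dr": [0, 0, 0], "hand": -0.3}])

```text
time_s: 2.15
eef_pos: [544.0, 117.0, 123.3]
ee_rot: [-0.0, 0.753, 0.658, -0.0]
force: [-0.4, 0.4, -0.8]
grip_width: 0.352
grip_force: 0.0
```

```bash
python3 - <<'E'
from h import *
s=ctrl.sense();w=ctrl.camera_info("wrist");im=ctrl.capture("wrist");im=im[:,:,::-1].copy();cv2.imwrite("pics/w2.png",im)
np.savez("w2.npz",**{k:np.array(w[k]) for k in w})
print(s["eef_pos"],s["ee_rot"],s["grip_width"],s["time_s"])
o=np.array([544,116.5]);
for p in proj(w,box(o,-.138,[[x,y,70] for x in(-7,7) for y in(-65,65)]))[[0,1,3,2]][None].astype(int): cv2.polylines(im,[p],True,(0,0,255))
cv2.imwrite("pics/w2b.png",cv2.resize(im,(800,600),interpolation=3))
e=rows([544,116.5,29],tool(-.138))
E
```

```text
[544.02699488 116.97236864 123.32226685] [-3.94015885e-04  7.53375642e-01  6.57590242e-01 -2.45013768e-04] 0.3519875974773848 2.15
dist [ -0.5  -1.  -95.3] turn 0.003 n 2
{"offset":[-0.004, -0.002, 0.397],"dr":[0.001, -0.0, 0.002]}
{"offset":[-0.004, -0.002, 0.397],"dr":[0.001, -0.0, 0.002]}
```

View pics/w2b.png

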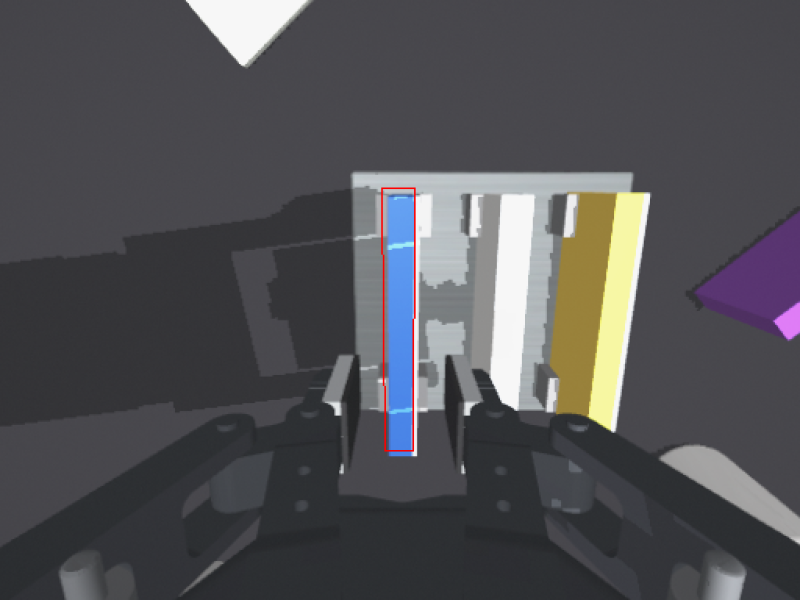

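The blue panel's top (403,325) sits centred between the open fingers. The bare aluminium strip is on its right (+x) side, and the white panel is clear.

Emit:
arm_command(increments=[{"offset": [-0.02, 0.01, 0.3], "dr": [0, 0, 0], "hand": -0.3}, {"offset": [0, 0, 0.25], "dr": [0, 0, 0], "hand": -0.3}, {"offset": [0, 0, 0.23], "dr": [0, 0, 0], "hand": -0.3}, {"offset": [0, 0, 0], "dr": [0, 0, 0], "hand": -0.3}, {"offset": [0, 0, 0], "dr": [0, 0, 0], "hand": -1}, {"offset": [0, 0, 0], "dr": [0, 0, 0], "hand": -1}, {"offset": [0, 0, 0], "dr": [0, 0, 0], "hand": -1}, {"offset": [0, 0, 0], "dr": [0, 0, 0], "hand": -1}], grip_force=40)

```text
time_s: 3.0
eef_pos: [545.9, 114.5, 31.5]
ee_rot: [0.0, 0.754, 0.657, 0.001]
force: [-3.8, 5.3, 6.4]
grip_width: 0.159
grip_force: 43.2
```

Emit:
arm_command(increments=[{"offset": [0, 0, -0.2], "dr": [0, 0, 0], "hand": -1}, {"offset": [0, 0, -0.4], "dr": [0, 0, 0], "hand": -1}, {"offset": [0, 0, -0.4], "dr": [0, 0, 0], "hand": -1}, {"offset": [0, 0, -0.4], "dr": [0, 0, 0], "hand": -1}, {"offset": [0, 0, 0], "dr": [0, 0, 0], "hand": -1}])

```text
time_s: 3.5
eef_pos: [548.3, 113.8, 205.5]
ee_rot: [0.005, 0.754, 0.657, 0.005]
force: [-0.6, 0.6, -1.6]
grip_width: 0.156
grip_force: 42.3
```

```bash
python3 - <<'E'
from h import *
s=ctrl.sense();print(s["eef_pos"],s["joints"],s["grip_width"])
# rest: panel axes: x=down & +own x, z=up & +own x; tool z=-pz, tool y=+px
yaw=-.993;a=np.array([np.cos(yaw),np.sin(yaw),0]);Z=np.array([0,0,1.]);k=2**-.5
px,pz=k*(a-Z),k*(a+Z)
R=Rn.from_matrix(np.c_[np.cross(px,-pz),px,-pz]);print(R.as_matrix().round(2).tolist())
h=s["eef_pos"][2]*0+19  # TCP height in panel frame, placeholder
seat=np.array([497.1,362.3,55]);tcp=seat+pz*19
for b in(120,4): print("tcp",b,tcp+Z*b)
mid=rows(tcp+Z*120,R)
E
```

```text
[548.26847356 113.75282318 205.5430409 ] [-4.54082142e-03  4.01858160e-01  1.44110244e+00 -2.39986883e-04
  1.28415841e+00  1.31616054e-01] 0.15644935163922113
[[0.84, 0.39, -0.39], [0.55, -0.59, 0.59], [-0.0, -0.71, -0.71]]
tcp 120 [504.43793488 351.04590245 188.43502884]
tcp 4 [504.43793488 351.04590245  72.43502884]
dist [-43.8 237.3 -17.1] turn 1.154 n 8
{"offset":[0.239, -0.079, 0.017],"dr":[0.119, 0.052, 0.13]}
{"offset":[0.228, -0.1, 0.035],"dr":[0.119, 0.052, 0.13]}
{"offset":[0.215, -0.119, 0.055],"dr":[0.119, 0.052, 0.13]}
{"offset":[0.2, -0.134, 0.075],"dr":[0.119, 0.052, 0.13]}
{"offset":[0.182, -0.145, 0.096],"dr":[0.119, 0.052, 0.13]}
{"offset":[0.162, -0.153, 0.117],"dr":[0.119, 0.052, 0.13]}
{"offset":[0.141, -0.157, 0.138],"dr":[0.119, 0.052, 0.13]}
{"offset":[0.119, -0.156, 0.158],"dr":[0.119, 0.052, 0.13]}
```

Emit:
arm_command(increments=[{"offset": [0.24, -0.08, 0.02], "dr": [0.119, 0.052, 0.13], "hand": -1}, {"offset": [0.23, -0.1, 0.04], "dr": [0.119, 0.052, 0.13], "hand": -1}, {"offset": [0.22, -0.12, 0.05], "dr": [0.119, 0.052, 0.13], "hand": -1}, {"offset": [0.2, -0.13, 0.07], "dr": [0.119, 0.052, 0.13], "hand": -1}, {"offset": [0.18, -0.14, 0.1], "dr": [0.119, 0.052, 0.13], "hand": -1}, {"offset": [0.16, -0.15, 0.12], "dr": [0.119, 0.052, 0.13], "hand": -1}, {"offset": [0.14, -0.16, 0.14], "dr": [0.119, 0.052, 0.13], "hand": -1}, {"offset": [0.12, -0.16, 0.16], "dr": [0.119, 0.052, 0.13], "hand": -1}])

```text
time_s: 4.3
eef_pos: [502.0, 352.5, 179.9]
ee_rot: [-0.369, 0.886, 0.257, -0.116]
force: [0.5, 0.0, -1.1]
grip_width: 0.16
grip_force: 42.2
```

Emit:
arm_command(increments=[{"offset": [0, 0, 0], "dr": [0, 0, 0], "hand": -1}, {"offset": [0, 0, 0], "dr": [0, 0, 0], "hand": -1}])

```text
time_s: 4.5
eef_pos: [501.8, 351.1, 179.9]
ee_rot: [-0.367, 0.885, 0.261, -0.115]
force: [-0.2, 0.2, -1.8]
grip_width: 0.158
grip_force: 42.2
```

```bash
cat >> h.py <<'E'
seat=np.array([497.1,362.3,55]);yr=-.993;ax=np.array([np.cos(yr),np.sin(yr),0]);Z=np.array([0,0,1.]);k=2**-.5
px,pz=k*(ax-Z),k*(ax+Z)
Rrest=Rn.from_matrix(np.c_[np.cross(px,-pz),px,-pz])
E
python3 - <<'E'
from h import *
s=ctrl.sense();print(s["eef_pos"],s["joints"])
# approach: offset off slope by 5 (-px), 4 above
tcp=seat+pz*21.5
e=rows(tcp+Z*30-px*4,Rrest)
e=rows(tcp-px*2+pz*2,Rrest,start=e)
im=ctrl.capture("wrist")[:,:,::-1].copy();w=ctrl.camera_info("wrist")
cv2.imwrite("pics/w3.png",im); cv2.imwrite("pics/w3b.png",cv2.resize(im,(800,600),interpolation=3))
E
```

```text
[501.84377351 351.13117775 179.87095084] [0.13723747 0.66695802 1.29183191 0.69206027 1.59276332 1.0010169 ]
dist [  2.    0.8 -76.8] turn 0.014 n 2
{"offset":[0.013, 0.228, 0.224],"dr":[-0.003, 0.006, -0.006]}
{"offset":[0.011, 0.228, 0.225],"dr":[-0.003, 0.006, -0.006]}
dist [  1.5  -2.4 -30. ] turn 0.0 n 1
{"offset":[0.0, 0.193, 0.16],"dr":[0.0, 0.0, 0.0]}
```

View pics/w3b.png

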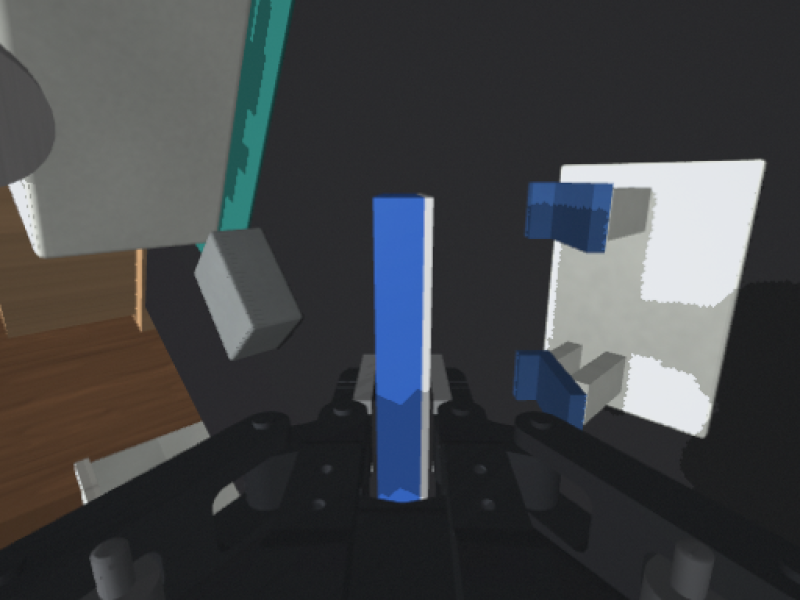

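```bash
python3 - <<'E'
from h import *
from scipy.optimize import least_squares
c=dict(np.load("w1.npz"));w3=ctrl.camera_info("wrist")
w=lambda P:(np.array(P,float)+.5)/5-.5+[195,45]
u=lambda P:(np.array(P,float)+.5)/1.5625-.5
pw=np.r_[w([[400,15],[308,103],[105,290],[20,370],[452,258],[228,455],[150,530],[338,150]]),u([[474,124],[497,162],[379,264]])]
p3=u([[529,182],[525,236],[516,350],[515,398],[612,184],[606,252],[584,392],[582,425],[559,182],[556,236],[543,350],[538,398],[765,160],[706,437]])
def f(q):
    x,y,yaw,bx,bz,tx,tz,lx,lz=q
    L=lambda Y:[lx,Y,lz];T=lambda Y:[tx,Y,tz];B=lambda Y:[bx,Y,bz]
    X=box(q,yaw,[L(65),L(35),L(-35),L(-65),T(35),T(-35),T(-65),B(35),T(65),[50,75,8],[50,-75,8]])
    Y=box(q,yaw,[L(65),L(35),L(-35),L(-65),T(65),T(35),T(-35),T(-65),B(65),B(35),B(-35),B(-65),[50,75,8],[50,-75,8]])
    return np.r_[(proj(c,X)-pw).ravel(),(proj(w3,Y)-p3).ravel()]
r=least_squares(f,[513,337,-.99,-25,50,10,85,-35,60],loss="soft_l1");q=r.x;print(np.round(q,2));print(np.round(r.fun.reshape(-1,2),1).tolist())
E
```

```text
[514.19 336.64  -1.   -31.4   44.45   8.71  76.35 -43.54  55.01]
[[-0.1, 0.0], [0.1, -0.4], [0.3, 0.2], [0.8, -0.4], [-1.1, 0.5], [1.2, -1.0], [-0.5, -0.6], [0.2, -0.6], [-0.1, 0.4], [0.5, 0.4], [-0.2, 0.7], [0.0, 0.2], [0.0, 0.7], [0.5, 1.0], [-0.9, -1.4], [0.6, -0.9], [-1.1, -0.4], [2.0, -0.5], [-0.8, 12.1], [0.0, 0.1], [-1.3, 0.8], [0.4, 1.4], [1.0, -0.9], [-0.1, -1.2], [-0.9, 1.8]]
```

The view shows the panel held square, with the supports at (585,215) and (560,385) on its aluminium side and the finger gap lined up.

Emit:
arm_command(increments=[{"offset": [0.013, 0.22, 0.22], "dr": [0, 0.006, -0.006], "hand": -1}, {"offset": [0.013, 0.22, 0.22], "dr": [0, 0.006, -0.006], "hand": -1}, {"offset": [0, 0.1, 0.08], "dr": [0, 0, 0], "hand": -1}, {"offset": [0, 0.1, 0.08], "dr": [0, 0, 0], "hand": -1}, {"offset": [0, 0, 0], "dr": [0, 0, 0], "hand": -1}, {"offset": [0, 0, 0], "dr": [0, 0, 0], "hand": -1}])

```text
time_s: 5.15
eef_pos: [505.5, 351.0, 76.1]
ee_rot: [-0.37, 0.884, 0.263, -0.109]
force: [-3.2, 4.3, 0.8]
grip_width: 0.158
grip_force: 42.5
```

Emit:
arm_command(increments=[{"offset": [0, 0, 0.015], "dr": [0, 0, 0], "hand": -1}, {"offset": [0, 0, 0], "dr": [0, 0, 0], "hand": -1}])

```text
time_s: 5.35
eef_pos: [505.0, 352.0, 74.8]
ee_rot: [-0.37, 0.884, 0.263, -0.109]
force: [-1.6, 3.1, 4.1]
grip_width: 0.159
grip_force: 43.3
```

```bash
python3 - <<'E'
from h import *
s=ctrl.sense();print(s["force"],s["eef_pos"]);d=s["eef_pos"]-(seat+pz*21.5);print("above slope",-d@px,"along",d@pz, "y",d@np.cross(pz,px))
E
```

```text
[-1.55483497  3.12555715  4.11071138] [504.99566685 352.04070649  74.81374834]
above slope 4.884279015434876 along 1.6365926154362238 y 1.010535772142254
```

Emit:
arm_command(increments=[{"offset": [0, -0.025, 0], "dr": [0, 0, 0], "hand": -1}, {"offset": [0, 0, 0], "dr": [0, 0, 0], "hand": -1}])

```text
time_s: 5.55
eef_pos: [503.5, 353.3, 75.8]
ee_rot: [-0.369, 0.885, 0.263, -0.109]
force: [0.5, -0.9, -1.7]
grip_width: 0.155
grip_force: 42.7
```

Emit:
arm_command(increments=[{"offset": [0, -0.025, 0], "dr": [0, 0, 0], "hand": -1}, {"offset": [0, 0, 0], "dr": [0, 0, 0], "hand": -1}])

```text
time_s: 5.75
eef_pos: [502.1, 355.3, 77.8]
ee_rot: [-0.369, 0.885, 0.262, -0.11]
force: [0.5, -0.8, -1.1]
grip_width: 0.154
grip_force: 42.7
```

Emit:
arm_command(increments=[{"offset": [0, 0, 0.02], "dr": [0, 0, 0], "hand": -1}, {"offset": [0, 0, 0], "dr": [0, 0, 0], "hand": -1}])

```text
time_s: 5.95
eef_pos: [500.9, 356.7, 75.7]
ee_rot: [-0.37, 0.885, 0.262, -0.11]
force: [0.3, 0.4, -1.9]
grip_width: 0.157
grip_force: 42.7
```

Emit:
arm_command(increments=[{"offset": [0, 0, 0.02], "dr": [0, 0, 0], "hand": -1}, {"offset": [0, 0, 0], "dr": [0, 0, 0], "hand": -1}])

```text
time_s: 6.15
eef_pos: [500.0, 358.2, 74.0]
ee_rot: [-0.37, 0.885, 0.262, -0.11]
force: [0.1, -0.4, -2.2]
grip_width: 0.159
grip_force: 42.7
```

Emit:
arm_command(increments=[{"offset": [0, 0, 0.015], "dr": [0, 0, 0], "hand": -1}, {"offset": [0, 0, 0], "dr": [0, 0, 0], "hand": -1}])

```text
time_s: 6.35
eef_pos: [500.0, 358.6, 73.7]
ee_rot: [-0.369, 0.885, 0.262, -0.11]
force: [-0.6, -6.7, 4.6]
grip_width: 0.156
grip_force: 43.7
```

Emit:
arm_command(increments=[{"offset": [0, 0, 0.015], "dr": [0, 0, 0], "hand": -1}, {"offset": [0, 0, 0], "dr": [0, 0, 0], "hand": -1}])

```text
time_s: 6.55
eef_pos: [500.0, 358.7, 73.6]
ee_rot: [-0.369, 0.885, 0.263, -0.109]
force: [-1.2, -17.0, 13.2]
grip_width: 0.16
grip_force: 45.5
```

```bash
python3 - <<'E'
from h import *
s=ctrl.sense();print(s["force"],s["eef_pos"]);d=s["eef_pos"]-(seat+pz*21.5);print("above slope",-d@px,"along",d@pz, "y",d@np.cross(pz,px))
im=ctrl.capture("scene")[:,:,::-1]; a=cv2.resize(im[130:220,260:380],(800,600),interpolation=3); cv2.imwrite("pics/s2.png",a)
E
```

```text
[ -1.17196403 -16.99256132  13.24569196] [499.97014741 358.65705244  73.61523656]
above slope 9.8966946368808 along -5.07077462197484 y 0.4145288466272463
```

View pics/s2.png

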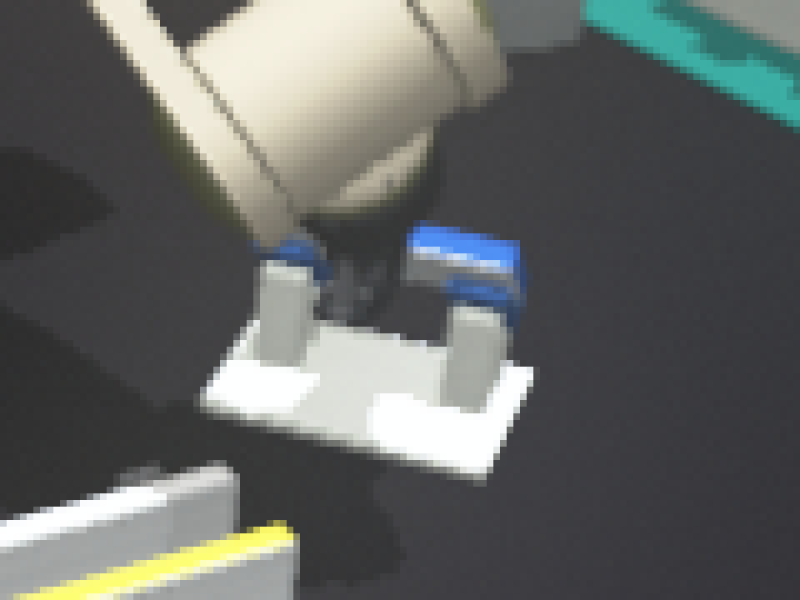

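The panel end rests on the right support at about (465,255), aluminium side down, with the fingers in the gap. The ledge has been touched; next I relieve the force, press onto the slope and release.

Emit:
arm_command(increments=[{"offset": [0, 0.018, -0.02], "dr": [0, 0, 0], "hand": -1}, {"offset": [0, 0.018, 0], "dr": [0, 0, 0], "hand": -1}, {"offset": [0, 0, 0], "dr": [0, 0, 0], "hand": -1}])

```text
time_s: 6.9
eef_pos: [501.8, 356.0, 70.6]
ee_rot: [-0.37, 0.885, 0.262, -0.11]
force: [0.7, -4.0, 3.2]
grip_width: 0.159
grip_force: 43.6
```

```bash
python3 - <<'E'
from h import *
s=ctrl.sense();print(s["force"],"Fpx",s["force"]@px,"Fpz",s["force"]@pz);d=s["eef_pos"]-(seat+pz*21.5);print("above slope",-d@px,"along",d@pz, "y",d@np.cross(pz,px))
E
```

```text
[ 0.70039461 -4.00210707  3.20779571] Fpx 0.37277502825149655 Fpz 4.909283221581488
above slope 5.48058289755337 along -4.954177807140908 y 0.5468241493641948
```

Emit:
arm_command(increments=[{"offset": [0, 0.012, 0], "dr": [0, 0, 0], "hand": -1}, {"offset": [0, 0, 0], "dr": [0, 0, 0], "hand": -1}, {"offset": [0, 0, 0], "dr": [0, 0, 0], "hand": -0.3}, {"offset": [0, 0, 0], "dr": [0, 0, 0], "hand": -0.3}, {"offset": [0, 0, 0], "dr": [0, 0, 0], "hand": -0.3}, {"offset": [0, 0, -0.1], "dr": [0, 0, 0], "hand": -0.3}, {"offset": [0, 0, -0.3], "dr": [0, 0, 0], "hand": -0.3}, {"offset": [0, 0, -0.4], "dr": [0, 0, 0], "hand": -0.3}])

```text
time_s: 7.7
eef_pos: [538.7, 297.7, 137.2]
ee_rot: [-0.37, 0.884, 0.262, -0.112]
force: [0.2, -0.5, 0.1]
grip_width: 0.346
grip_force: 0.0
```

```bash
cat >> h.py <<'E'
seat2=seat-px*5.5-pz*4.95          # measured by touch
y0=np.cross(pz,px)                 # panel y on the rest
# second grasp: tool z=+px, tool y along +-pz
R2=lambda sg:Rn.from_matrix(np.c_[np.cross(sg*pz,px),sg*pz,px])
E
python3 - <<'E'
from h import *
s=ctrl.sense();print(s["eef_pos"],s["force"],s["time_s"],s["joints"])
c=seat2+pz*30; print("seat2",seat2,"centre",c, "y0",y0)
nc=np.array([517.5,-141.5]);yn=.145
for sg in(1,-1):
    g=R2(sg); print(sg,"tool x",g.as_matrix()[:,0].round(2),"y",g.as_matrix()[:,1].round(2))
    # after tilting down about y0 by 45deg -> tool y horizontal
    t=Rn.from_rotvec(y0*np.pi/4)*g; print(" tilted z",t.as_matrix()[:,2].round(2), Rn.from_rotvec(-y0*np.pi/4).apply(px).round(2))
    rows(c-px*120+Z*60,g)
E
```

```text
[538.68911751 297.69230895 137.20043255] [ 0.17145695 -0.50705648  0.13617229] 7.7 [0.04583595 0.75665732 1.25266803 0.65972882 1.60218362 0.89768327]
seat2 [493.06413582 368.48975365  55.38890873] centre [504.65034879 350.72012594  76.60211217] y0 [0.83766828 0.54617932 0.        ]
1 tool x [0.84 0.55 0.  ] y [ 0.39 -0.59  0.71]
 tilted z [-0.  0. -1.] [ 0.55 -0.84  0.  ]
dist [-80.4 124.1  84.3] turn 1.578 n 11
{"offset":[0.0, -0.124, 0.035],"dr":[-0.183, 0.0, 0.0]}
{"offset":[0.0, -0.128, 0.017],"dr":[-0.183, 0.0, 0.0]}
{"offset":[0.0, -0.129, -0.002],"dr":[-0.183, 0.0, 0.0]}
{"offset":[0.0, -0.127, -0.02],"dr":[-0.183, 0.0, 0.0]}
{"offset":[0.0, -0.123, -0.038],"dr":[-0.183, 0.0, 0.0]}
{"offset":[0.0, -0.117, -0.055],"dr":[-0.183, 0.0, 0.0]}
{"offset":[0.0, -0.107, -0.071],"dr":[-0.183, 0.0, 0.0]}
{"offset":[0.0, -0.096, -0.086],"dr":[-0.183, 0.0, 0.0]}
{"offset":[0.0, -0.083, -0.099],"dr":[-0.183, 0.0, 0.0]}
{"offset":[0.0, -0.068, -0.11],"dr":[-0.183, 0.0, 0.0]}
{"offset":[0.0, -0.052, -0.118],"dr":[-0.183, 0.0, 0.0]}
-1 tool x [-0.84 -0.55 -0.  ] y [-0.39  0.59 -0.71]
 tilted 
[... 744 characters left out ...]
.129, -0.128]}
{"offset":[0.056, -0.022, -0.022],"dr":[-0.0, -0.129, -0.128]}
{"offset":[0.055, -0.017, -0.028],"dr":[-0.0, -0.129, -0.128]}
{"offset":[0.054, -0.011, -0.034],"dr":[-0.0, -0.129, -0.128]}
{"offset":[0.051, -0.006, -0.039],"dr":[-0.0, -0.129, -0.128]}
{"offset":[0.047, -0.001, -0.044],"dr":[-0.0, -0.129, -0.128]}
{"offset":[0.042, 0.003, -0.049],"dr":[-0.0, -0.129, -0.128]}
{"offset":[0.037, 0.007, -0.053],"dr":[-0.0, -0.129, -0.128]}
{"offset":[0.03, 0.011, -0.056],"dr":[-0.0, -0.129, -0.128]}
{"offset":[0.023, 0.013, -0.059],"dr":[-0.0, -0.129, -0.128]}
{"offset":[0.016, 0.015, -0.061],"dr":[-0.0, -0.129, -0.128]}
{"offset":[0.008, 0.017, -0.062],"dr":[-0.0, -0.129, -0.128]}
```

Emit:
arm_command(increments=[{"offset": [0, -0.12, 0.035], "dr": [-0.18, 0, 0], "hand": -0.3}, {"offset": [0, -0.13, 0.02], "dr": [-0.18, 0, 0], "hand": -0.3}, {"offset": [0, -0.13, 0], "dr": [-0.18, 0, 0], "hand": -0.3}, {"offset": [0, -0.13, -0.02], "dr": [-0.18, 0, 0], "hand": 1}, {"offset": [0, -0.12, -0.04], "dr": [-0.18, 0, 0], "hand": 1}, {"offset": [0, -0.12, -0.055], "dr": [-0.18, 0, 0], "hand": 1}, {"offset": [0, -0.11, -0.07], "dr": [-0.18, 0, 0], "hand": 1}, {"offset": [0, -0.1, -0.085], "dr": [-0.18, 0, 0], "hand": 1}])

```text
time_s: 8.5
eef_pos: [480.4, 389.4, 200.2]
ee_rot: [0.164, 0.945, 0.279, 0.05]
force: [-0.3, -0.6, 0.2]
grip_width: 0.998
grip_force: 0.0
```

Emit:
arm_command(increments=[{"offset": [0, -0.08, -0.1], "dr": [-0.18, 0, 0], "hand": 1}, {"offset": [0, -0.07, -0.11], "dr": [-0.18, 0, 0], "hand": 1}, {"offset": [0, -0.05, -0.12], "dr": [-0.18, 0, 0], "hand": 1}, {"offset": [0, 0, 0], "dr": [0, 0, 0], "hand": 1}, {"offset": [0, 0, 0], "dr": [0, 0, 0], "hand": 1}])

```text
time_s: 9.0
eef_pos: [458.4, 422.7, 222.2]
ee_rot: [0.357, 0.89, 0.264, 0.105]
force: [0.1, -0.4, 0.6]
grip_width: 1.002
grip_force: 0.0
```

```bash
python3 - <<'E'
from h import *
s=ctrl.sense();print(s["eef_pos"],s["joints"],s["grip_width"])
c=seat2+pz*30
w=ctrl.camera_info("wrist");im=ctrl.capture("wrist")[:,:,::-1].copy()
X=[c+y0*a+pz*b-px*7 for a,b in((-65,-30),(65,-30),(65,30),(-65,30))]
cv2.polylines(im,[proj(w,X).astype(int)],True,(0,0,255))
cv2.imwrite("pics/w4b.png",cv2.resize(im,(800,600),interpolation=3))
e=rows(c-px*35,R2(1));rows(c+px*24,R2(1),start=e)
E
```

```text
[458.40222666 422.69034531 222.16568084] [ 0.83199202  0.71278972  1.08254572 -0.73157497  1.58037368  1.90828542] 1.0016354056840446
dist [  32.2  -50.6 -121.3] turn 0.024 n 3
{"offset":[-0.001, -0.112, 0.359],"dr":[-0.01, 0.001, -0.001]}
{"offset":[-0.002, -0.115, 0.358],"dr":[-0.01, 0.001, -0.001]}
{"offset":[-0.002, -0.118, 0.357],"dr":[-0.01, 0.001, -0.001]}
dist [ 22.8 -34.9 -41.7] turn 0.0 n 2
{"offset":[0.0, -0.0, 0.246],"dr":[0.0, 0.0, 0.0]}
{"offset":[0.0, -0.0, 0.246],"dr":[0.0, 0.0, 0.0]}
```

View pics/w4b.png

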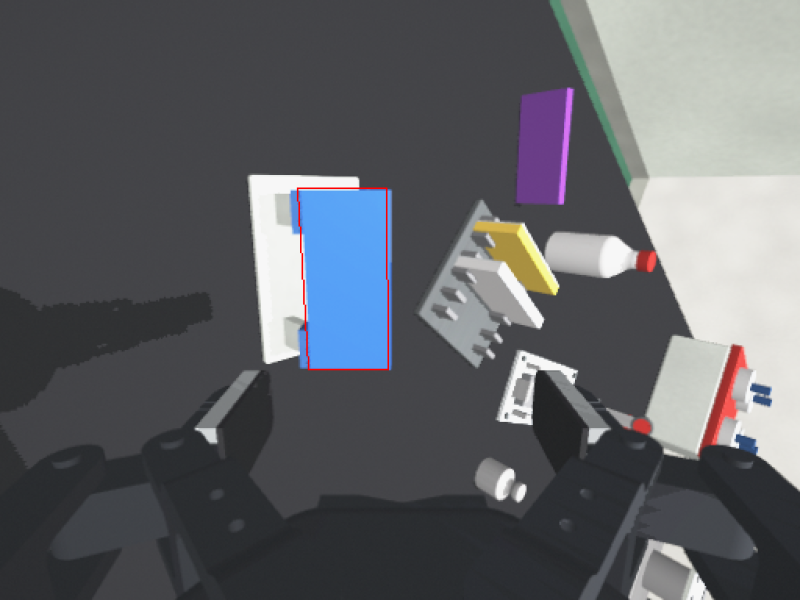

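The panel leans on the rest, blue face out, and coincides with the predicted outline (298–391, 188–369).

Emit:
arm_command(increments=[{"offset": [0, -0.11, 0.36], "dr": [-0.01, 0, 0], "hand": 1}, {"offset": [0, -0.115, 0.36], "dr": [-0.01, 0, 0], "hand": 1}, {"offset": [0, -0.12, 0.355], "dr": [-0.01, 0, 0], "hand": 1}, {"offset": [0, 0, 0], "dr": [0, 0, 0], "hand": 1}])

```text
time_s: 9.45
eef_pos: [491.2, 367.6, 96.4]
ee_rot: [0.369, 0.886, 0.262, 0.104]
force: [-0.9, -0.0, -0.6]
grip_width: 0.997
grip_force: 0.0
```

```bash
python3 - <<'E'
from h import *
c=seat2+pz*30
rows(c+px*24,R2(1),2); print(ctrl.sense()["force"])
E
```

```text
dist [ 22.7 -31.1 -36.7] turn 0.012 n 2
{"offset":[0.011, 0.005, 0.221],"dr":[0.001, 0.007, 0.001]}
{"offset":[0.01, 0.005, 0.221],"dr":[0.001, 0.007, 0.001]}
[-0.88591103 -0.0213049  -0.60820024]
```

Emit:
arm_command(increments=[{"offset": [0.01, 0.005, 0.22], "dr": [0, 0.007, 0], "hand": 1}, {"offset": [0.01, 0.005, 0.22], "dr": [0, 0.007, 0], "hand": 1}, {"offset": [0, 0, 0], "dr": [0, 0, 0], "hand": 1}, {"offset": [0, 0, 0], "dr": [0, 0, 0], "hand": -1}, {"offset": [0, 0, 0], "dr": [0, 0, 0], "hand": -1}, {"offset": [0, 0, 0], "dr": [0, 0, 0], "hand": -1}, {"offset": [0, 0, 0], "dr": [0, 0, 0], "hand": -1}], grip_force=40)

```text
time_s: 10.15
eef_pos: [514.4, 342.7, 66.6]
ee_rot: [0.366, 0.885, 0.265, 0.115]
force: [-1.8, 2.9, 6.8]
grip_width: 0.692
grip_force: 44.3
```

```bash
python3 - <<'E'
from h import *
s=ctrl.sense();print(s["force"],s["grip_width"]*85,s["grip_force"]);d=s["eef_pos"]-(seat2+pz*30);print(d@px,d@pz,d@y0)
e=rows(s["eef_pos"]-px*50+Z*60,R2(1))
n=np.array([517.5,-141.5,0]);
print("turn"); e=rows([515,100,230],tool(-.993),start=e)
e=rows([n[0],n[1],190],tool(.145),start=e)
E
```

```text
[-1.80188691  2.92712514  6.76568732] 58.7958099766518 44.307489171624184
15.595855983484697 1.4298750171322965 3.818299169262482
dist [-19.3  29.6  95.4] turn 0.013 n 3
{"offset":[0.004, 0.118, -0.257],"dr":[0.001, -0.005, -0.001]}
{"offset":[0.002, 0.118, -0.257],"dr":[0.001, -0.005, -0.001]}
{"offset":[0.001, 0.118, -0.257],"dr":[0.001, -0.005, -0.001]}
turn
dist [  19.9 -272.3   68.1] turn 0.785 n 6
{"offset":[-0.183, 0.302, 0.168],"dr":[0.167, 0.0, 0.0]}
{"offset":[-0.183, 0.321, 0.127],"dr":[0.167, 0.0, 0.0]}
{"offset":[-0.183, 0.335, 0.084],"dr":[0.167, 0.0, 0.0]}
{"offset":[-0.183, 0.343, 0.04],"dr":[0.167, 0.0, 0.0]}
{"offset":[-0.183, 0.345, -0.005],"dr":[0.167, 0.0, 0.0]}
{"offset":[-0.183, 0.341, -0.05],"dr":[0.167, 0.0, 0.0]}
dist [   2.5 -241.5  -40. ] turn 1.138 n 8
{"offset":[-0.135, 0.212, 0.042],"dr":[0.0, 0.0, -0.181]}
{"offset":[-0.164, 0.191, 0.042],"dr":[0.0, 0.0, -0.181]}
{"offset":[-0.189, 0.166, 0.042],"dr":[0.0, 0.0, -0.181]}
{"offset":[-0.211, 0.137, 0.042],"dr":[0.0, 0.0, -0.181]}
{"offset":[-0.228, 0.106, 0.042],"dr":[0.0, 0.0, -0.181]}
{"offset":[-0.241, 0.072, 0.042],"dr":[0.0, 0.0, -0.181]}
{"offset":[-0.249, 0.038, 0.042],"dr":[0.0, 0.0, -0.181]}
{"offset":[-0.252, 0.002, 0.042],"dr":[0.0, 0.0, -0.181]}
```

Emit:
arm_command(increments=[{"offset": [0, 0.05, -0.1], "dr": [0, 0, 0], "hand": -1}, {"offset": [0, 0.1, -0.2], "dr": [0, 0, 0], "hand": -1}, {"offset": [0, 0.12, -0.26], "dr": [0, 0, 0], "hand": -1}, {"offset": [0, 0.12, -0.26], "dr": [0, 0, 0], "hand": -1}, {"offset": [0, 0, 0], "dr": [0, 0, 0], "hand": -1}])

```text
time_s: 10.65
eef_pos: [493.4, 374.0, 172.8]
ee_rot: [0.364, 0.885, 0.264, 0.118]
force: [0.5, 0.8, -1.5]
grip_width: 0.693
grip_force: 43.5
```

Emit:
arm_command(increments=[{"offset": [-0.18, 0.3, 0.15], "dr": [0.167, 0, 0], "hand": -1}, {"offset": [-0.18, 0.32, 0.11], "dr": [0.167, 0, 0], "hand": -1}, {"offset": [-0.18, 0.335, 0.07], "dr": [0.167, 0, 0], "hand": -1}, {"offset": [-0.18, 0.34, 0.02], "dr": [0.167, 0, 0], "hand": -1}, {"offset": [-0.18, 0.345, -0.02], "dr": [0.167, 0, 0], "hand": -1}, {"offset": [-0.18, 0.34, -0.07], "dr": [0.167, 0, 0], "hand": -1}, {"offset": [0, 0, 0], "dr": [0, 0, 0], "hand": -1}])

```text
time_s: 11.35
eef_pos: [515.6, 96.8, 246.7]
ee_rot: [-0.001, 0.959, 0.282, 0.005]
force: [-0.7, 0.4, -2.3]
grip_width: 0.691
grip_force: 43.8
```

```bash
python3 - <<'E'
from h import *
s=ctrl.sense();print(s["eef_pos"],s["grip_width"],s["force"])
rows([517.5,-141.5,190],tool(.145),9)
E
```

```text
[515.59260081  96.81658469 246.70160224] 0.6913313137347397 [-0.6814622   0.40057389 -2.30277578]
dist [   1.9 -238.3  -56.7] turn 1.144 n 9
{"offset":[-0.118, 0.186, 0.051],"dr":[0.001, -0.001, -0.162]}
{"offset":[-0.141, 0.17, 0.051],"dr":[0.001, -0.001, -0.162]}
{"offset":[-0.161, 0.151, 0.051],"dr":[0.001, -0.001, -0.162]}
{"offset":[-0.179, 0.129, 0.052],"dr":[0.001, -0.001, -0.162]}
{"offset":[-0.194, 0.105, 0.052],"dr":[0.001, -0.001, -0.162]}
{"offset":[-0.206, 0.08, 0.052],"dr":[0.001, -0.001, -0.162]}
{"offset":[-0.214, 0.053, 0.052],"dr":[0.001, -0.001, -0.162]}
{"offset":[-0.219, 0.026, 0.052],"dr":[0.001, -0.001, -0.162]}
{"offset":[-0.221, -0.002, 0.052],"dr":[0.001, -0.001, -0.162]}
```

```bash
python3 - <<'E'
from h import *
rows([530,-290,275],tool(.145),9)
E
```

```text
dist [  14.4 -386.8   28.3] turn 1.144 n 9
{"offset":[-0.182, 0.308, -0.028],"dr":[0.001, -0.001, -0.162]}
{"offset":[-0.22, 0.283, -0.028],"dr":[0.001, -0.001, -0.162]}
{"offset":[-0.254, 0.253, -0.028],"dr":[0.001, -0.001, -0.162]}
{"offset":[-0.284, 0.218, -0.028],"dr":[0.001, -0.001, -0.162]}
{"offset":[-0.31, 0.18, -0.028],"dr":[0.001, -0.001, -0.162]}
{"offset":[-0.33, 0.14, -0.027],"dr":[0.001, -0.001, -0.162]}
{"offset":[-0.345, 0.097, -0.027],"dr":[0.001, -0.001, -0.162]}
{"offset":[-0.355, 0.052, -0.027],"dr":[0.001, -0.001, -0.162]}
{"offset":[-0.358, 0.007, -0.027],"dr":[0.001, -0.001, -0.162]}
```

Emit:
arm_command(increments=[{"offset": [-0.18, 0.31, -0.03], "dr": [0, 0, -0.162], "hand": -1}, {"offset": [-0.22, 0.28, -0.03], "dr": [0, 0, -0.162], "hand": -1}, {"offset": [-0.25, 0.25, -0.03], "dr": [0, 0, -0.162], "hand": -1}, {"offset": [-0.28, 0.22, -0.03], "dr": [0, 0, -0.162], "hand": -1}, {"offset": [-0.31, 0.18, -0.03], "dr": [0, 0, -0.162], "hand": -1}, {"offset": [-0.33, 0.14, -0.03], "dr": [0, 0, -0.162], "hand": -1}, {"offset": [-0.345, 0.1, -0.03], "dr": [0, 0, -0.162], "hand": -1}, {"offset": [-0.355, 0.05, -0.03], "dr": [0, 0, -0.162], "hand": -1}])

```text
time_s: 12.15
eef_pos: [531.1, -238.5, 272.4]
ee_rot: [0.0, 0.694, 0.72, 0.003]
force: [1.7, 0.7, -1.8]
grip_width: 0.688
grip_force: 43.9
```

Emit:
arm_command(increments=[{"offset": [-0.355, 0, -0.03], "dr": [0, 0, -0.162], "hand": -1}, {"offset": [0, 0, 0], "dr": [0, 0, 0], "hand": -1}, {"offset": [0, 0, 0], "dr": [0, 0, 0], "hand": -1}])

```text
time_s: 12.45
eef_pos: [532.4, -279.9, 275.2]
ee_rot: [0.0, 0.649, 0.76, 0.003]
force: [0.6, -0.3, -1.9]
grip_width: 0.695
grip_force: 43.9
```

```bash
python3 - <<'E'
from h import *
s=ctrl.sense();w=ctrl.camera_info("wrist");im=ctrl.capture("wrist")[:,:,::-1].copy();cv2.imwrite("pics/w5.png",im)
np.savez("w5.npz",**{k:np.array(w[k]) for k in w},p=s["eef_pos"],q=s["ee_rot"])
print(s["eef_pos"],s["ee_rot"])
cv2.imwrite("pics/w5b.png",cv2.resize(im,(800,600),interpolation=3))
E
```

```text
[ 532.41647046 -279.93048361  275.19001311] [1.53244013e-04 6.49496527e-01 7.60357305e-01 3.31755695e-03]
```

View pics/w5b.png

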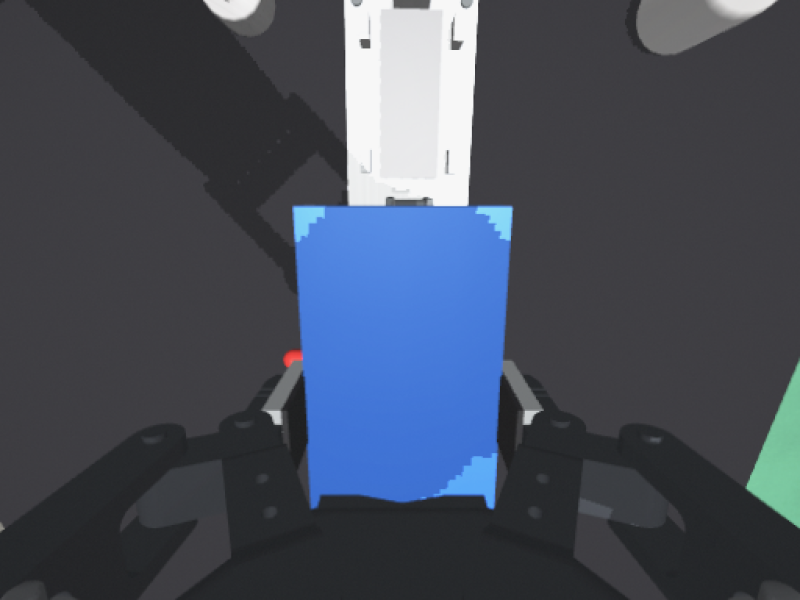

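The view shows the nest bed with corners (381,10), (442,10), (437,178) and (379,178). The held panel, blue face up, has corners (293,206), (512,206), (494,508) and (310,508).

```bash
python3 - <<'E'
from h import *
from scipy.optimize import least_squares
D=dict(np.load("w5.npz"));w=D;p=D["p"];R=Rn.from_quat(D["q"][[1,2,3,0]])
u=lambda P:(np.array(P,float)+.5)/1.5625-.5
pb=u([[381,10],[442,10],[437,178],[379,178]]);pe=u([[345,0],[348,205],[478,0],[468,205]])
def f(q):
    r=(proj(w,box(q,q[2],[[-25,64,24],[25,64,24],[25,-64,24],[-25,-64,24]]))-pb).ravel()
    e=bp(w,pe,8)[:,:2]-q[:2]; lx=e@[np.cos(q[2]),np.sin(q[2])]
    return np.r_[r,(lx-[-55,-55,55,55])*.6]
r=least_squares(f,[517,-141,.145],loss="soft_l1");print("nest",r.x,np.round(r.fun,1))
pp=u([[293,206],[512,206],[494,508],[310,508]])
L=np.array([[65,-30],[65,30],[-65,30],[-65,-30]])
def g(q,full=False):
    X=p+R.apply(np.c_[L,0*L[:,0]]@Rn.from_rotvec(q[3:6]).as_matrix().T+q[:3])
    return np.r_[(proj(w,X)-pp).ravel(),q[3:5]*30]
r=least_squares(g,[0,0,-22,0,0,0]);print("panel top-face centre in tool",np.round(r.x,3),np.round(r.fun,1))
E
```

```text
nest [ 5.20222669e+02 -1.43989286e+02  1.41402920e-01] [-0.8 -0.7  0.7  0.   0.1  0.7  0.5  0.1  0.5  0.1 -0.2  0.3]
panel top-face centre in tool [-2.275e+00  1.328e+00 -5.953e+00  1.000e-03  2.380e-01  2.000e-03] [ -0.6  -1.8   0.6  -1.7 -12.6   2.6  12.7   2.6   0.    7.1]
```

```bash
python3 - <<'E'
from h import *
from scipy.optimize import least_squares
D=dict(np.load("w5.npz"));w=D;p=D["p"];R=Rn.from_quat(D["q"][[1,2,3,0]])
im=cv2.imread("pics/w5.png");h=cv2.cvtColor(im,cv2.COLOR_BGR2HSV);m=(h[:,:,0]>95)&(h[:,:,0]<125)&(h[:,:,1]>100)&(h[:,:,2]>90)
E=[]
for v in range(138,318,6):
    c=np.where(m[v,180:340])[0]+180; E.append((v,c.min()-.5,c.max()+.5))
E=np.array(E);print(E[::4].tolist())
top=[(c,np.where(m[100:200,c])[0].min()+100-.5) for c in range(195,325,10)];print(top[0],top[-1])
px=np.r_[[(e[1],e[0]) for e in E],[(e[2],e[0]) for e in E],top];n=len(E)
C=-w["R"].T@w["t"]
ray=np.c_[cv2.undistortPoints(px.reshape(-1,1,2).astype(float),w["K"],w["dist"]).reshape(-1,2),np.ones(len(px))]@w["R"]
o=R.inv().apply(C-p);d=R.inv().apply(ray)
def g(q):
    Q=Rn.from_rotvec(q[3:6]).inv();oo=Q.apply(o-q[:3]);dd=Q.apply(d)
    X=oo-dd*(oo[2]/dd[:,2])[:,None]
    return np.r_[X[:n,1]+30,X[n:2*n,1]-30,X[2*n:,0]-65,q[3:5]*20]
r=least_squares(g,[0,0,-22,0,0,0],loss="soft_l1");print(np.round(r.x,3),np.round(r.fun,1)[::3])
E
```

```text
[[138.0, 186.5, 327.5], [162.0, 188.5, 325.5], [186.0, 189.5, 324.5], [210.0, 191.5, 323.5], [234.0, 193.5, 321.5], [258.0, 194.5, 319.5], [282.0, 196.5, 317.5], [306.0, 196.5, 317.5]]
(195, np.float64(130.5)) (315, np.float64(130.5))
[-4.5530e+00  1.2130e+00 -2.2022e+01 -1.0000e-03 -5.0000e-03  2.0000e-03] [-0.1 -0.2 -0.2  0.1  0.1  0.5  0.4  0.4  0.3 -0.2 -0.   0.1  0.1  0.2
  0.3 -0.1 -0.5 -0.4 -0.3  0.2  0.2 -0.2 -0.2 -0.1  0.3]
```

```bash
python3 - <<'E'
from h import *
R=tool(.140)
e=rows([518.4,-139.5,250],R);e=rows([518.4,-139.5,50],R,5,start=e)
E
```

```text
dist [-14.2 139.5 -25.5] turn 0.019 n 3
{"offset":[0.389, 0.022, 0.072],"dr":[0.002, -0.002, 0.008]}
{"offset":[0.389, 0.019, 0.072],"dr":[0.002, -0.002, 0.008]}
{"offset":[0.389, 0.017, 0.071],"dr":[0.002, -0.002, 0.008]}
dist [   0.    0. -200.] turn 0.0 n 5
{"offset":[0.0, 0.0, 0.333],"dr":[0.0, 0.0, 0.0]}
{"offset":[0.0, 0.0, 0.333],"dr":[0.0, 0.0, 0.0]}
{"offset":[0.0, 0.0, 0.333],"dr":[0.0, 0.0, 0.0]}
{"offset":[0.0, 0.0, 0.333],"dr":[0.0, 0.0, 0.0]}
{"offset":[0.0, 0.0, 0.333],"dr":[0.0, 0.0, 0.0]}
```

Emit:
arm_command(increments=[{"offset": [0.39, 0.02, 0.07], "dr": [0, 0, 0.008], "hand": -1}, {"offset": [0.39, 0.02, 0.07], "dr": [0, 0, 0.008], "hand": -1}, {"offset": [0.39, 0.02, 0.07], "dr": [0, 0, 0.008], "hand": -1}, {"offset": [0, 0, 0.33], "dr": [0, 0, 0], "hand": -1}, {"offset": [0, 0, 0.33], "dr": [0, 0, 0], "hand": -1}, {"offset": [0, 0, 0.33], "dr": [0, 0, 0], "hand": -1}, {"offset": [0, 0, 0.33], "dr": [0, 0, 0], "hand": -1}, {"offset": [0, 0, 0.2], "dr": [0, 0, 0], "hand": -1}])

```text
time_s: 13.3
eef_pos: [518.4, -137.0, 66.3]
ee_rot: [-0.001, 0.655, 0.755, 0.003]
force: [-0.8, 0.3, -1.5]
grip_width: 0.695
grip_force: 43.8
```

Emit:
arm_command(increments=[{"offset": [0, 0, 0], "dr": [0, 0, 0], "hand": -1}, {"offset": [0, 0, 0], "dr": [0, 0, 0], "hand": -1}])

```text
time_s: 13.5
eef_pos: [520.0, -138.5, 69.8]
ee_rot: [0.001, 0.656, 0.755, 0.003]
force: [0.8, -1.1, -1.3]
grip_width: 0.691
grip_force: 44.2
```

```bash
python3 - <<'E'
from h import *
s=ctrl.sense();print(s["eef_pos"],s["force"])
rows([518.4,-139.5,30],tool(.140))
E
```

```text
[ 519.98044522 -138.48063522   69.84470491] [ 0.79529472 -1.0515251  -1.28749242]
dist [ -1.6  -1.  -39.8] turn 0.007 n 1
{"offset":[-0.007, -0.017, 0.332],"dr":[0.009, -0.003, 0.001]}
```

Emit:
arm_command(increments=[{"offset": [-0.007, -0.013, 0.2], "dr": [0.007, 0, 0], "hand": -1}, {"offset": [0, 0, 0.13], "dr": [0, 0, 0], "hand": -1}, {"offset": [0, 0, 0], "dr": [0, 0, 0], "hand": -1}, {"offset": [0, 0, 0], "dr": [0, 0, 0], "hand": -1}])

```text
time_s: 13.9
eef_pos: [519.2, -140.3, 30.9]
ee_rot: [0.0, 0.656, 0.755, 0.002]
force: [-0.0, -0.3, -2.1]
grip_width: 0.69
grip_force: 44.2
```

```bash
python3 - <<'E'
from h import *
for i in range(2):
    s=ctrl.sense();print(s["eef_pos"],s["force"],s["time_s"]);im=ctrl.capture("wrist")
rows([518.4,-139.5,22],tool(.140))
E
```

```text
[ 519.18433878 -140.27207328   30.93017825] [-0.0126183  -0.33340504 -2.11996625] 13.9
[ 519.28235561 -140.40997068   31.04239782] [-0.50681193  0.23189737 -1.30628696] 13.95
dist [-0.8  0.9 -8.9] turn 0.003 n 1
{"offset":[0.008, -0.006, 0.074],"dr":[0.004, -0.002, 0.0]}
```

Good. Lower to just past the stop tops, then onto the bed, watching the force.

Emit:
arm_command(increments=[{"offset": [0.007, -0.006, 0.075], "dr": [0.004, 0, 0], "hand": -1}, {"offset": [0, 0, 0], "dr": [0, 0, 0], "hand": -1}])

```text
time_s: 14.2
eef_pos: [517.0, -139.1, 19.5]
ee_rot: [-0.003, 0.656, 0.755, -0.0]
force: [0.5, 0.4, -1.7]
grip_width: 0.696
grip_force: 44.2
```

Emit:
arm_command(increments=[{"offset": [0, 0, 0.025], "dr": [0, 0, 0], "hand": -1}, {"offset": [0, 0, 0], "dr": [0, 0, 0], "hand": -1}])

```text
time_s: 14.4
eef_pos: [517.5, -139.4, 17.0]
ee_rot: [-0.002, 0.656, 0.755, 0.0]
force: [0.2, 0.4, -0.9]
grip_width: 0.691
grip_force: 44.4
```

Emit:
arm_command(increments=[{"offset": [0, 0, 0.017], "dr": [0, 0, 0], "hand": -1}, {"offset": [0, 0, 0], "dr": [0, 0, 0], "hand": -1}])

```text
time_s: 14.6
eef_pos: [517.7, -139.5, 16.1]
ee_rot: [-0.002, 0.656, 0.755, 0.0]
force: [-4.6, 0.4, 9.0]
grip_width: 0.69
grip_force: 45.6
```

Emit:
arm_command(increments=[{"offset": [0, 0, -0.01], "dr": [0, 0, 0], "hand": -1}, {"offset": [0, 0, 0], "dr": [0, 0, 0], "hand": 0.9}, {"offset": [0, 0, 0], "dr": [0, 0, 0], "hand": 0.9}, {"offset": [0, 0, 0], "dr": [0, 0, 0], "hand": 0.9}, {"offset": [0, 0, -0.1], "dr": [0, 0, 0], "hand": 0.9}, {"offset": [0, 0, -0.3], "dr": [0, 0, 0], "hand": 0.9}, {"offset": [0, 0, -0.4], "dr": [0, 0, 0], "hand": 0.9}, {"offset": [0, 0, -0.4], "dr": [0, 0, 0], "hand": 0.9}])

```text
time_s: 15.4
eef_pos: [517.5, -139.6, 162.8]
ee_rot: [-0.002, 0.656, 0.755, 0.0]
force: [-0.2, -0.4, 0.3]
grip_width: 0.95
grip_force: 0.0
```

Emit:
arm_command(increments=[{"offset": [0, 0, -0.4], "dr": [0, 0, 0], "hand": 0.9}, {"offset": [0.2, 0, -0.2], "dr": [0, 0, 0], "hand": 0.9}, {"offset": [0, 0, 0], "dr": [0, 0, 0], "hand": 0.9}, {"offset": [0, 0, 0], "dr": [0, 0, 0], "hand": 0.9}])

```text
time_s: 15.8
eef_pos: [514.6, -116.0, 232.8]
ee_rot: [-0.002, 0.656, 0.755, 0.0]
force: [-0.2, 0.2, -0.3]
grip_width: 0.952
grip_force: 0.0
```

```bash
python3 - <<'E'
from h import *
from scipy.optimize import least_squares
s=ctrl.sense();print(s["eef_pos"],s["force"])
w=ctrl.camera_info("wrist");im=ctrl.capture("wrist")[:,:,::-1].copy();cv2.imwrite("pics/w6.png",im)
t=ctrl.camera_info("top");it=ctrl.capture("top")[:,:,::-1].copy();cv2.imwrite("pics/t6.png",it)
for n,c,i in(("wrist",w,im),("top",t,it)):
    h=cv2.cvtColor(i,cv2.COLOR_BGR2HSV);m=((h[:,:,0]>90)&(h[:,:,0]<125)&(h[:,:,1]>80)&(h[:,:,2]>90)).astype(np.uint8)
    k,l,st,ce=cv2.connectedComponentsWithStats(m)
    e=proj(c,[[520,-144,38]])[0];print(n,"expected px",e)
    for j in range(1,k):
        if st[j,4]>60:
            cn=max(cv2.findContours((l==j).astype(np.uint8),0,1)[0],key=cv2.contourArea).reshape(-1,2)
            r=cv2.minAreaRect(bp(c,cn,38)[:,:2].astype(np.float32));print(st[j],np.round(r[0],1),np.round(r[1],1),round(r[2],1))
E
```

```text
[ 514.55715669 -116.00125861  232.75757569] [-0.22009823  0.17068552 -0.2887615 ]
wrist expected px [257.64749005 196.27872062]
[ 232  144   50  101 4726] [ 519.1 -144.3] [ 60.  130.5] 8.1
top expected px [331.49373305 216.22435377]
[133 199  19  21 208] [545.3 390.4] [33.9 55. ] 41.5
[307 209  14  22 226] [511.4 -94. ] [36.3 58.5] 89.4
[152 232  19  18 181] [456.9 334.6] [30.6 50.9] 34.1
```

Panel verified numerically: flat in the nest at (519.1, -144.3), 60 x 130 mm, yaw 8.1° against the nest's 8.1°. Next is the handle.

```bash
cat >> h.py <<'E'
N=np.array([519.8,-143.7,0]);yn=.1414
Rc=tool(yn-np.pi/2)
def bar(th,x=-65):
    ph=np.pi/3+th
    return box(N,yn,[[x,-95+115*np.cos(ph),62+115*np.sin(ph)]])[0]
E
python3 - <<'E'
from h import *
c=ctrl.camera_info("top");i=cv2.imread("pics/t6.png");h=cv2.cvtColor(i,cv2.COLOR_BGR2HSV)
m=(((h[:,:,0]<8)|(h[:,:,0]>172))&(h[:,:,1]>110)&(h[:,:,2]>90)).astype(np.uint8)
k,l,st,ce=cv2.connectedComponentsWithStats(m)
print("pred px",proj(c,[bar(1.8,0),bar(1.8,-90)]))
for j in range(1,k):
    if st[j,4]>40:
        cn=max(cv2.findContours((l==j).astype(np.uint8),0,1)[0],key=cv2.contourArea).reshape(-1,2)
        r=cv2.minAreaRect(bp(c,cn,96)[:,:2].astype(np.float32));print(st[j],np.round(r[0],1),np.round(r[1],1),round(r[2],1))
print("pred mid",(bar(1.8,-90)+bar(1.8,0))/2)
b=bar(1.8);print("grip",b)
e=rows(b+[0,0,120],Rc);e=rows(b-[0,0,19],Rc,4,start=e)
E
```

```text
pred px [[412.46366364 204.81417028]
 [418.31948995 238.77158027]]
[292 133  10  11  83] [730.7 -45. ] [23.9 26.5] 62.4
[409 203  13  41 221] [ 501.  -351.5] [106.3  19.3] 7.8
pred mid [ 504.14700931 -353.04777658   95.36851841]
grip [ 484.34661599 -355.86636218   95.36851841]
dist [ -29.9 -239.5  -16. ] turn 1.569 n 11
{"offset":[-0.177, -0.048, 0.012],"dr":[-0.001, -0.0, 0.182]}
{"offset":[-0.182, -0.022, 0.012],"dr":[-0.001, -0.0, 0.182]}
{"offset":[-0.183, 0.004, 0.012],"dr":[-0.001, -0.0, 0.182]}
{"offset":[-0.18, 0.03, 0.012],"dr":[-0.001, -0.0, 0.182]}
{"offset":[-0.174, 0.055, 0.012],"dr":[-0.001, -0.0, 0.182]}
{"offset":[-0.165, 0.079, 0.012],"dr":[-0.001, -0.0, 0.182]}
{"offset":[-0.152, 0.102, 0.012],"dr":[-0.001, -0.0, 0.182]}
{"offset":[-0.136, 0.123, 0.012],"dr":[-0.001, -0.0, 0.182]}
{"offset":[-0.117, 0.141, 0.012],"dr":[-0.001, -0.0, 0.182]}
{"offset":[-0.096, 0.156, 0.012],"dr":[-0.001, -0.0, 0.182]}
{"offset":[-0.073, 0.168, 0.012],"dr":[-0.001, -0.0, 0.182]}
dist [   0.    0. -139.] turn 0.0 n 4
{"offset":[0.0, 0.0, 0.29],"dr":[0.0, 0.0, 0.0]}
{"offset":[0.0, 0.0, 0.29],"dr":[0.0, 0.0, 0.0]}
{"offset":[0.0, 0.0, 0.29],"dr":[0.0, 0.0, 0.0]}
{"offset":[0.0, 0.0, 0.29],"dr":[0.0, 0.0, 0.0]}
```

Emit:
arm_command(increments=[{"offset": [-0.18, -0.05, 0], "dr": [0, 0, 0.182], "hand": 0.3}, {"offset": [-0.18, -0.02, 0], "dr": [0, 0, 0.182], "hand": 0.3}, {"offset": [-0.18, 0, 0], "dr": [0, 0, 0.182], "hand": 0.3}, {"offset": [-0.18, 0.03, 0], "dr": [0, 0, 0.182], "hand": 0.3}, {"offset": [-0.175, 0.055, 0], "dr": [0, 0, 0.182], "hand": 0.3}, {"offset": [-0.165, 0.08, 0], "dr": [0, 0, 0.182], "hand": 0.3}, {"offset": [-0.15, 0.1, 0], "dr": [0, 0, 0.182], "hand": 0.3}, {"offset": [-0.135, 0.12, 0], "dr": [0, 0, 0.182], "hand": 0.3}])

```text
time_s: 16.7
eef_pos: [491.6, -290.9, 230.5]
ee_rot: [-0.003, 0.961, 0.277, -0.002]
force: [0.8, 0.1, -0.6]
grip_width: 0.651
grip_force: 0.0
```

Emit:
arm_command(increments=[{"offset": [-0.12, 0.14, 0], "dr": [0, 0, 0.182], "hand": 0.3}, {"offset": [-0.1, 0.155, 0], "dr": [0, 0, 0.182], "hand": 0.3}, {"offset": [-0.075, 0.17, 0], "dr": [0, 0, 0.182], "hand": 0.3}, {"offset": [0, 0, 0], "dr": [0, 0, 0], "hand": 0.3}, {"offset": [0, 0, 0], "dr": [0, 0, 0], "hand": 0.3}])

```text
time_s: 17.2
eef_pos: [482.5, -355.6, 230.6]
ee_rot: [-0.002, 0.998, 0.07, -0.002]
force: [0.1, 0.0, -0.2]
grip_width: 0.65
grip_force: 0.0
```

```bash
python3 - <<'E'
from h import *
w=ctrl.camera_info("wrist");i=ctrl.capture("wrist")[:,:,::-1].copy();cv2.imwrite("pics/w7.png",i);h=cv2.cvtColor(i,cv2.COLOR_BGR2HSV)
m=(((h[:,:,0]<8)|(h[:,:,0]>172))&(h[:,:,1]>110)&(h[:,:,2]>70)).astype(np.uint8)
k,l,st,ce=cv2.connectedComponentsWithStats(m);q=np.argsort(-st[1:,4])[:3]+1
print("pred px",proj(w,[bar(1.8,0),bar(1.8,-65),bar(1.8,-90)]));print(st[q])
b=bar(1.8);rows(b-[0,0,19],Rc,4)
for j in q[:1]:
    cn=max(cv2.findContours((l==j).astype(np.uint8),0,1)[0],key=cv2.contourArea).reshape(-1,2)
    r=cv2.minAreaRect(bp(w,cn,96)[:,:2].astype(np.float32));print(r, (bar(1.8,0)+bar(1.8,-90))/2)
print(ctrl.sense()["time_s"])
E
```

```text
pred px [[257.20543044 119.06806481]
 [257.38179206 184.76920924]
 [257.44408875 207.93445929]]
[[ 248  110   18  106 1639]
 [ 106  104   12   30  228]]
dist [   1.6   -0.7 -154.6] turn 0.006 n 4
{"offset":[0.004, 0.003, 0.322],"dr":[-0.001, 0.001, -0.0]}
{"offset":[0.004, 0.003, 0.322],"dr":[-0.001, 0.001, -0.0]}
{"offset":[0.004, 0.003, 0.322],"dr":[-0.001, 0.001, -0.0]}
{"offset":[0.003, 0.002, 0.322],"dr":[-0.001, 0.001, -0.0]}
((504.3974609375, -352.34027099609375), (105.9668960571289, 16.61422348022461), 8.243265151977539) [ 504.14700931 -353.04777658   95.36851841]
17.25
```

Emit:
arm_command(increments=[{"offset": [0.004, 0, 0.32], "dr": [0, 0, 0], "hand": 0.3}, {"offset": [0.004, 0, 0.32], "dr": [0, 0, 0], "hand": 0.3}, {"offset": [0.004, 0, 0.32], "dr": [0, 0, 0], "hand": 0.3}, {"offset": [0.003, 0, 0.31], "dr": [0, 0, 0], "hand": 0.3}, {"offset": [0, 0, 0], "dr": [0, 0, 0], "hand": 0.3}, {"offset": [0, 0, 0], "dr": [0, 0, 0], "hand": -1}, {"offset": [0, 0, 0], "dr": [0, 0, 0], "hand": -1}, {"offset": [0, 0, 0], "dr": [0, 0, 0], "hand": -1}], grip_force=30)

```text
time_s: 18.05
eef_pos: [484.9, -354.1, 81.8]
ee_rot: [-0.002, 0.998, 0.069, -0.0]
force: [-1.8, -1.2, 12.0]
grip_width: 0.176
grip_force: 29.1
```

```bash
cat >> h.py <<'E'
def arc(th0,th1,n):
    "tool-frame rows along the handle arc (tool y ~ -nest y? computed), tool down"
    a=[bar(t) for t in np.linspace(th0,th1,n+1)]
    s=ctrl.sense();R=Rn.from_quat(s["ee_rot"][[1,2,3,0]])
    print(s["eef_pos"]-a[0]+[0,0,19],s["force"],s["grip_width"]*85,s["time_s"])
    for i in range(n):
        print(np.round(R.inv().apply(a[i+1]-a[i])/120,3).tolist(),round(np.linspace(th0,th1,n+1)[i+1],2))
E
python3 - <<'E'
from h import *
arc(1.8,0.0,24)
E
```

```text
[0.55532274 1.72357018 5.38585131] [-1.82952332 -1.22202075 11.97323971] 14.979474359076203 18.05
[-0.0, -0.024, -0.068] 1.72
[-0.0, -0.029, -0.066] 1.65
[-0.0, -0.034, -0.064] 1.58
[-0.0, -0.038, -0.061] 1.5
[-0.0, -0.043, -0.058] 1.42
[-0.0, -0.047, -0.054] 1.35
[-0.0, -0.051, -0.051] 1.27
[-0.0, -0.054, -0.047] 1.2
[-0.0, -0.058, -0.043] 1.12
[-0.0, -0.061, -0.038] 1.05
[-0.0, -0.064, -0.034] 0.98
[-0.0, -0.066, -0.029] 0.9
[-0.0, -0.068, -0.024] 0.82
[-0.0, -0.069, -0.018] 0.75
[-0.0, -0.071, -0.013] 0.68
[-0.0, -0.071, -0.008] 0.6
[-0.0, -0.072, -0.003] 0.53
[-0.0, -0.072, 0.003] 0.45
[-0.0, -0.071, 0.008] 0.38
[-0.0, -0.071, 0.014] 0.3
[-0.0, -0.069, 0.019] 0.23
[-0.0, -0.068, 0.024] 0.15
[-0.0, -0.066, 0.029] 0.08
[-0.0, -0.063, 0.034] 0.0
```

Emit:
arm_command(increments=[{"offset": [0, -0.024, -0.068], "dr": [0, 0, 0], "hand": -1}, {"offset": [0, -0.029, -0.066], "dr": [0, 0, 0], "hand": -1}, {"offset": [0, -0.034, -0.064], "dr": [0, 0, 0], "hand": -1}, {"offset": [0, 0, 0], "dr": [0, 0, 0], "hand": -1}])

```text
time_s: 18.45
eef_pos: [483.5, -345.1, 105.2]
ee_rot: [0.0, 0.998, 0.069, -0.0]
force: [4.6, -2.6, -2.5]
grip_width: 0.173
grip_force: 29.8
```

```bash
python3 - <<'E'
from h import *
s=ctrl.sense();p=s["eef_pos"]-N;c,q=np.cos(yn),np.sin(yn);ny=-q*p[0]+c*p[1];print("nest x",c*p[0]+q*p[1],"rad",np.hypot(ny+95,p[2]+19-62),"theta",np.arctan2(p[2]+19-62,ny+95)-np.pi/3,s["force"])
E
```

```text
nest x -64.30940126831496 rad 117.11109125520902 theta 1.5349116968820276 [ 4.60488664 -2.62995948 -2.50188842]
```

Emit:
arm_command(increments=[{"offset": [0, -0.038, -0.061], "dr": [0, 0, 0], "hand": -1}, {"offset": [0, -0.043, -0.058], "dr": [0, 0, 0], "hand": -1}, {"offset": [0, -0.047, -0.054], "dr": [0, 0, 0], "hand": -1}, {"offset": [0, -0.051, -0.051], "dr": [0, 0, 0], "hand": -1}, {"offset": [0, -0.054, -0.047], "dr": [0, 0, 0], "hand": -1}, {"offset": [0, -0.058, -0.043], "dr": [0, 0, 0], "hand": -1}, {"offset": [0, -0.061, -0.038], "dr": [0, 0, 0], "hand": -1}])

```text
time_s: 19.15
eef_pos: [478.2, -307.1, 149.6]
ee_rot: [0.004, 0.998, 0.069, 0.001]
force: [-0.9, -10.6, 6.7]
grip_width: 0.179
grip_force: 29.6
```

Emit:
arm_command(increments=[{"offset": [0, -0.064, -0.034], "dr": [0, 0, 0], "hand": -1}, {"offset": [0, -0.066, -0.029], "dr": [0, 0, 0], "hand": -1}, {"offset": [0, -0.068, -0.024], "dr": [0, 0, 0], "hand": -1}, {"offset": [0, -0.069, -0.018], "dr": [0, 0, 0], "hand": -1}, {"offset": [0, 0, 0], "dr": [0, 0, 0], "hand": -1}])

```text
time_s: 19.65
eef_pos: [473.3, -272.7, 161.8]
ee_rot: [0.002, 0.998, 0.069, 0.0]
force: [-3.5, -3.8, 15.9]
grip_width: 0.175
grip_force: 32.7
```

```bash
cat >> h.py <<'E'
def hs():
    s=ctrl.sense();p=s["eef_pos"]-N;c,q=np.cos(yn),np.sin(yn);ny=-q*p[0]+c*p[1];print("nest x",c*p[0]+q*p[1],"y",ny,"rad",np.hypot(ny+95,p[2]+19-62),"theta",np.arctan2(p[2]+19-62,ny+95)-np.pi/3,s["force"],s["grip_width"]*85,s["time_s"])
E
python3 -c "from h import *;hs()"
```

```text
nest x -64.2221471099639 y -121.19443719145822 rad 121.6659940790376 theta 0.740595684239816 [-3.46373939 -3.81142823 15.92093089] 14.856615252809586 19.65
```

Emit:
arm_command(increments=[{"offset": [0, -0.071, -0.025], "dr": [0, 0, 0], "hand": -1}, {"offset": [0, -0.071, -0.018], "dr": [0, 0, 0], "hand": -1}, {"offset": [0, -0.072, -0.005], "dr": [0, 0, 0], "hand": -1}, {"offset": [0, -0.072, 0.003], "dr": [0, 0, 0], "hand": -1}, {"offset": [0, -0.071, 0.008], "dr": [0, 0, 0], "hand": -1}, {"offset": [0, 0, 0], "dr": [0, 0, 0], "hand": -1}])

```text
time_s: 20.25
eef_pos: [466.5, -227.1, 162.4]
ee_rot: [-0.003, 0.998, 0.07, -0.002]
force: [-0.1, 2.4, 2.9]
grip_width: 0.17
grip_force: 32.4
```

```bash
python3 -c "from h import *;hs()"
```

```text
nest x -64.48728889983377 y -75.05641528927849 rad 121.09577626462864 theta 0.3581523739216681 [-0.07106024  2.42302644  2.94871217] 14.4352786856805 20.25
```

Emit:
arm_command(increments=[{"offset": [0, -0.07, 0.014], "dr": [0, 0, 0], "hand": -1}, {"offset": [0, -0.069, 0.019], "dr": [0, 0, 0], "hand": -1}, {"offset": [0, -0.068, 0.024], "dr": [0, 0, 0], "hand": -1}, {"offset": [0, -0.05, 0.023], "dr": [0, 0, 0], "hand": -1}, {"offset": [0, 0, 0], "dr": [0, 0, 0], "hand": -1}])

```text
time_s: 20.75
eef_pos: [462.3, -197.1, 152.7]
ee_rot: [-0.002, 0.998, 0.07, -0.002]
force: [-0.1, 0.8, -0.4]
grip_width: 0.178
grip_force: 32.5
```

```bash
python3 -c "from h import *;hs()"
```

```text
nest x -64.48718250266418 y -44.794891538194804 rad 120.66165793869304 theta 0.09446672875116002 [-0.07821902  0.78303984 -0.43582258] 15.12403156919069 20.75
```

Emit:
arm_command(increments=[{"offset": [0, -0.05, 0.024], "dr": [0, 0, 0], "hand": -1}, {"offset": [0, 0, 0], "dr": [0, 0, 0], "hand": -1}])

```text
time_s: 20.95
eef_pos: [461.5, -191.5, 150.0]
ee_rot: [-0.002, 0.998, 0.069, -0.002]
force: [-0.6, 2.3, -1.3]
grip_width: 0.17
grip_force: 32.4
```

Emit:
arm_command(increments=[{"offset": [0, -0.02, 0.01], "dr": [0, 0, 0], "hand": -1}, {"offset": [0, 0, 0], "dr": [0, 0, 0], "hand": -1}])

```text
time_s: 21.15
eef_pos: [461.3, -189.6, 149.1]
ee_rot: [-0.002, 0.998, 0.069, -0.002]
force: [-2.3, 2.4, -0.6]
grip_width: 0.17
grip_force: 32.3
```

```bash
python3 -c "from h import *;hs()"
```

```text
nest x -64.41170779404666 y -37.15622723173517 rad 120.87585228491064 theta 0.024609048382240983 [-2.32838156  2.44264939 -0.57398707] 14.41193086031502 21.15
```

Emit:
arm_command(increments=[{"offset": [0, 0, 0], "dr": [0, 0, 0], "hand": -0.1}, {"offset": [0, 0, 0], "dr": [0, 0, 0], "hand": -0.1}, {"offset": [0, 0, 0], "dr": [0, 0, 0], "hand": -0.1}, {"offset": [0, 0, 0], "dr": [0, 0, 0], "hand": -0.1}])

```text
time_s: 21.55
eef_pos: [461.5, -190.1, 149.4]
ee_rot: [-0.001, 0.998, 0.069, -0.001]
force: [0.1, -0.5, -0.8]
grip_width: 0.45
grip_force: 0.0
```

```bash
python3 - <<'E'
from h import *
hs()
w=ctrl.camera_info("wrist");i=ctrl.capture("wrist")[:,:,::-1].copy();cv2.imwrite("pics/w8.png",i);h=cv2.cvtColor(i,cv2.COLOR_BGR2HSV)
m=(((h[:,:,0]<8)|(h[:,:,0]>172))&(h[:,:,1]>110)&(h[:,:,2]>70)).astype(np.uint8)
k,l,st,ce=cv2.connectedComponentsWithStats(m);q=np.argsort(-st[1:,4])[:2]+1;print(st[q],ce[q])
for t in(.1,0,-.08): print(t,proj(w,[bar(t,-10),bar(t,-50)]).round(1).tolist())
ys,xs=np.where(l==q[0])
for r in np.unique(ys)[::8]: print(r,xs[ys==r].min(),xs[ys==r].max())
E
```

```text
nest x -64.23420600152153 y -37.6906941836306 rad 120.8091167910399 theta 0.029340323460000928 [ 0.05785024 -0.46496634 -0.77294717] 38.27111214915249 21.55
[[ 236  109   34  205 6380]] [[253.17758621 208.53573668]]
0.1 [[277.2, 150.1], [276.0, 233.3]]
0 [[254.4, 148.9], [255.0, 229.1]]
-0.08 [[238.4, 147.9], [240.1, 225.5]]
109 248 257
117 238 267
125 236 269
133 236 269
141 236 269
149 237 269
157 237 269
165 237 269
173 237 269
181 237 269
189 237 269
197 237 269
205 237 269
213 238 269
221 238 269
229 238 269
237 238 269
245 238 269
253 238 269
261 239 269
269 239 268
277 239 268
285 239 268
293 239 268
301 240 268
309 244 264
```

The handle bar sits at joint angle ≈0, so the panel is clamped and the fingers are free of the bar. Now wait.

Emit:
arm_command(increments=[{"offset": [0, 0, 0], "dr": [0, 0, 0], "hand": -0.1}, {"offset": [0, 0, 0], "dr": [0, 0, 0], "hand": -0.1}, {"offset": [0, 0, 0], "dr": [0, 0, 0], "hand": -0.1}, {"offset": [0, 0, 0], "dr": [0, 0, 0], "hand": -0.1}, {"offset": [0, 0, 0], "dr": [0, 0, 0], "hand": -0.1}, {"offset": [0, 0, 0], "dr": [0, 0, 0], "hand": -0.1}, {"offset": [0, 0, 0], "dr": [0, 0, 0], "hand": -0.1}, {"offset": [0, 0, 0], "dr": [0, 0, 0], "hand": -0.1}])

```text
time_s: 22.4
eef_pos: [461.4, -189.9, 149.3]
ee_rot: [-0.001, 0.998, 0.069, -0.001]
force: [-0.4, 0.2, 0.3]
grip_width: 0.451
grip_force: 0.0
```

Emit:
arm_command(increments=[{"offset": [0, 0, 0], "dr": [0, 0, 0], "hand": -0.1}, {"offset": [0, 0, 0], "dr": [0, 0, 0], "hand": -0.1}, {"offset": [0, 0, 0], "dr": [0, 0, 0], "hand": -0.1}, {"offset": [0, 0, 0], "dr": [0, 0, 0], "hand": -0.1}, {"offset": [0, 0, 0], "dr": [0, 0, 0], "hand": -0.1}, {"offset": [0, 0, 0], "dr": [0, 0, 0], "hand": -0.1}, {"offset": [0, 0, 0], "dr": [0, 0, 0], "hand": -0.1}, {"offset": [0, 0, 0], "dr": [0, 0, 0], "hand": -0.1}])

```text
time_s: 23.2
eef_pos: [461.5, -189.9, 149.3]
ee_rot: [-0.001, 0.998, 0.069, -0.001]
force: [-0.0, -0.5, 0.4]
grip_width: 0.451
grip_force: 0.0
```

Emit:
arm_command(increments=[{"offset": [0, 0, 0], "dr": [0, 0, 0], "hand": -0.1}, {"offset": [0, 0, 0], "dr": [0, 0, 0], "hand": -0.1}, {"offset": [0, 0, 0], "dr": [0, 0, 0], "hand": -0.1}, {"offset": [0, 0, 0], "dr": [0, 0, 0], "hand": -0.1}, {"offset": [0, 0, 0], "dr": [0, 0, 0], "hand": -0.1}, {"offset": [0, 0, 0], "dr": [0, 0, 0], "hand": -0.1}, {"offset": [0, 0, 0], "dr": [0, 0, 0], "hand": -0.1}, {"offset": [0, 0, 0], "dr": [0, 0, 0], "hand": -0.1}])

```text
time_s: 24.0
eef_pos: [461.4, -189.9, 149.3]
ee_rot: [-0.001, 0.998, 0.069, -0.001]
force: [0.5, 0.8, 0.1]
grip_width: 0.45
grip_force: 0.0
```

Emit:
arm_command(increments=[{"offset": [0, 0, 0], "dr": [0, 0, 0], "hand": -0.1}, {"offset": [0, 0, 0], "dr": [0, 0, 0], "hand": -0.1}, {"offset": [0, 0, 0], "dr": [0, 0, 0], "hand": -0.1}, {"offset": [0, 0, 0], "dr": [0, 0, 0], "hand": -0.1}, {"offset": [0, 0, 0], "dr": [0, 0, 0], "hand": -1}, {"offset": [0, 0, 0], "dr": [0, 0, 0], "hand": -1}, {"offset": [0, 0, 0], "dr": [0, 0, 0], "hand": -1}, {"offset": [0, 0, 0], "dr": [0, 0, 0], "hand": -1}], grip_force=30)

```text
time_s: 24.8
eef_pos: [461.4, -189.4, 149.3]
ee_rot: [-0.002, 0.998, 0.069, -0.001]
force: [-0.3, 5.3, 3.1]
grip_width: 0.173
grip_force: 30.6
```

```bash
python3 -c "
from h import *
hs();arc(0,1.8,24)"
```

```text
nest x -64.28827056456325 y -36.960087801216744 rad 121.13920762188698 theta 0.02394976991119835 [-0.32423089  5.27069338  3.09495335] 14.731799555862587 24.8
[0.6285367  0.63482721 6.73711296] [-0.32423089  5.27069338  3.09495335] 14.731799555862587 24.8
[0.0, 0.063, -0.034] 0.08
[0.0, 0.066, -0.029] 0.15
[0.0, 0.068, -0.024] 0.22
[0.0, 0.069, -0.019] 0.3
[0.0, 0.071, -0.014] 0.38
[0.0, 0.071, -0.008] 0.45
[0.0, 0.072, -0.003] 0.52
[0.0, 0.072, 0.002] 0.6
[0.0, 0.071, 0.008] 0.68
[0.0, 0.071, 0.013] 0.75
[0.0, 0.069, 0.018] 0.82
[0.0, 0.068, 0.024] 0.9
[0.0, 0.066, 0.029] 0.98
[0.0, 0.064, 0.033] 1.05
[0.0, 0.061, 0.038] 1.12
[0.0, 0.058, 0.043] 1.2
[0.0, 0.055, 0.047] 1.27
[0.0, 0.051, 0.051] 1.35
[0.0, 0.047, 0.054] 1.42
[0.0, 0.043, 0.058] 1.5
[0.0, 0.038, 0.061] 1.58
[0.0, 0.034, 0.064] 1.65
[0.0, 0.029, 0.066] 1.72
[0.0, 0.024, 0.068] 1.8
```

Emit:
arm_command(increments=[{"offset": [0, 0.063, -0.034], "dr": [0, 0, 0], "hand": -1}, {"offset": [0, 0.066, -0.029], "dr": [0, 0, 0], "hand": -1}, {"offset": [0, 0.068, -0.024], "dr": [0, 0, 0], "hand": -1}, {"offset": [0, 0.069, -0.019], "dr": [0, 0, 0], "hand": -1}, {"offset": [0, 0.071, -0.014], "dr": [0, 0, 0], "hand": -1}, {"offset": [0, 0.071, -0.008], "dr": [0, 0, 0], "hand": -1}, {"offset": [0, 0.072, -0.003], "dr": [0, 0, 0], "hand": -1}])

```text
time_s: 25.5
eef_pos: [469.6, -246.5, 165.2]
ee_rot: [-0.002, 0.998, 0.069, -0.001]
force: [-0.5, 5.2, 8.9]
grip_width: 0.174
grip_force: 31.3
```

Emit:
arm_command(increments=[{"offset": [0, 0.072, 0.002], "dr": [0, 0, 0], "hand": -1}, {"offset": [0, 0.071, 0.008], "dr": [0, 0, 0], "hand": -1}, {"offset": [0, 0.071, 0.013], "dr": [0, 0, 0], "hand": -1}, {"offset": [0, 0.069, 0.018], "dr": [0, 0, 0], "hand": -1}, {"offset": [0, 0, 0], "dr": [0, 0, 0], "hand": -1}])

```text
time_s: 26.0
eef_pos: [474.5, -281.6, 159.9]
ee_rot: [-0.001, 0.998, 0.069, -0.001]
force: [2.7, 1.3, 3.5]
grip_width: 0.174
grip_force: 30.7
```

```bash
python3 -c "from h import *;hs()"
```

```text
nest x -64.24526182299192 y -130.0983610372059 rad 122.09009965055162 theta 0.8151926423523561 [2.69673544 1.33928603 3.52832575] 14.773679668057422 26.0
```

Emit:
arm_command(increments=[{"offset": [0, 0.068, 0.024], "dr": [0, 0, 0], "hand": -1}, {"offset": [0, 0.066, 0.029], "dr": [0, 0, 0], "hand": -1}, {"offset": [0, 0.064, 0.033], "dr": [0, 0, 0], "hand": -1}, {"offset": [0, 0.061, 0.038], "dr": [0, 0, 0], "hand": -1}, {"offset": [0, 0.058, 0.043], "dr": [0, 0, 0], "hand": -1}, {"offset": [0, 0.055, 0.047], "dr": [0, 0, 0], "hand": -1}, {"offset": [0, 0.051, 0.051], "dr": [0, 0, 0], "hand": -1}, {"offset": [0, 0, 0], "dr": [0, 0, 0], "hand": -1}])

```text
time_s: 26.8
eef_pos: [481.2, -332.1, 126.8]
ee_rot: [-0.001, 0.998, 0.069, -0.001]
force: [5.6, -0.7, 0.4]
grip_width: 0.17
grip_force: 29.6
```

Emit:
arm_command(increments=[{"offset": [0, 0.047, 0.054], "dr": [0, 0, 0], "hand": -1}, {"offset": [0, 0.043, 0.058], "dr": [0, 0, 0], "hand": -1}, {"offset": [0, 0.038, 0.061], "dr": [0, 0, 0], "hand": -1}, {"offset": [0, 0, 0], "dr": [0, 0, 0], "hand": -1}])

```text
time_s: 27.2
eef_pos: [482.9, -346.7, 105.4]
ee_rot: [-0.002, 0.998, 0.069, -0.002]
force: [3.4, 0.2, -0.9]
grip_width: 0.171
grip_force: 29.6
```

```bash
python3 -c "from h import *;hs()"
```

```text
nest x -65.18397562032435 y -195.7740312214839 rad 118.5057319859989 theta 1.5402918470021445 [ 3.43497706  0.15565417 -0.86301646] 14.520095557095104 27.2
```

Emit:
arm_command(increments=[{"offset": [0, 0.03, 0.064], "dr": [0, 0, 0], "hand": -1}, {"offset": [0, 0.024, 0.066], "dr": [0, 0, 0], "hand": -1}, {"offset": [0, 0.015, 0.05], "dr": [0, 0, 0], "hand": -1}, {"offset": [0, 0, 0], "dr": [0, 0, 0], "hand": -1}])

```text
time_s: 27.6
eef_pos: [484.1, -354.3, 85.2]
ee_rot: [-0.002, 0.998, 0.069, -0.001]
force: [0.9, 1.7, 3.7]
grip_width: 0.173
grip_force: 31.1
```

Emit:
arm_command(increments=[{"offset": [0, 0.008, 0.025], "dr": [0, 0, 0], "hand": -1}, {"offset": [0, 0, 0], "dr": [0, 0, 0], "hand": -1}])

```text
time_s: 27.8
eef_pos: [484.3, -354.4, 84.8]
ee_rot: [-0.002, 0.998, 0.069, -0.001]
force: [-7.3, 13.8, 26.6]
grip_width: 0.176
grip_force: 33.5
```

```bash
python3 -c "from h import *;hs()"
```

```text
nest x -64.84918097892113 y -203.59664994212974 rad 116.37983376138651 theta 1.7266004713471677 [-7.31003174 13.82920167 26.59659992] 14.924675382968463 27.8
```

At the open stop (force rising). Relieve, release, retreat.

Emit:
arm_command(increments=[{"offset": [0, -0.01, -0.025], "dr": [0, 0, 0], "hand": -1}, {"offset": [0, 0, 0], "dr": [0, 0, 0], "hand": 0.3}, {"offset": [0, 0, 0], "dr": [0, 0, 0], "hand": 0.3}, {"offset": [0, 0, 0], "dr": [0, 0, 0], "hand": 0.3}, {"offset": [0, 0, -0.2], "dr": [0, 0, 0], "hand": 0.3}, {"offset": [0, 0, -0.4], "dr": [0, 0, 0], "hand": 0.3}, {"offset": [0, 0, -0.4], "dr": [0, 0, 0], "hand": 0.3}, {"offset": [-0.2, 0, -0.2], "dr": [0, 0, 0], "hand": 0.3}])

```text
time_s: 28.6
eef_pos: [462.3, -358.0, 233.2]
ee_rot: [0.001, 0.998, 0.07, 0.001]
force: [0.9, -0.7, 0.7]
grip_width: 0.651
grip_force: 0.0
```

Emit:
arm_command(increments=[{"offset": [-0.4, 0, 0], "dr": [0, 0, 0], "hand": 0.3}, {"offset": [0, 0, 0], "dr": [0, 0, 0], "hand": 0.3}, {"offset": [0, 0, 0], "dr": [0, 0, 0], "hand": 0.3}])

```text
time_s: 28.9
eef_pos: [412.8, -364.6, 229.6]
ee_rot: [-0.001, 0.998, 0.068, -0.001]
force: [0.3, 0.1, 0.1]
grip_width: 0.649
grip_force: 0.0
```

```bash
python3 - <<'E'
from h import *
for n in("wrist","top"):
    c=ctrl.camera_info(n);i=ctrl.capture(n)[:,:,::-1].copy();cv2.imwrite(f"pics/{n}9.png",i);h=cv2.cvtColor(i,cv2.COLOR_BGR2HSV)
    for nm,m,z,P in(("red",((h[:,:,0]<8)|(h[:,:,0]>172))&(h[:,:,1]>110)&(h[:,:,2]>70),96,(bar(1.8,0)+bar(1.8,-90))/2),("blue",(h[:,:,0]>90)&(h[:,:,0]<125)&(h[:,:,1]>80)&(h[:,:,2]>80),38,N+[0,0,38])):
        k,l,st,ce=cv2.connectedComponentsWithStats(m.astype(np.uint8));print(n,nm,"expect",P.round(1),proj(c,[P]).round())
        for j in range(1,k):
            if st[j,4]>60:
                cn=max(cv2.findContours((l==j).astype(np.uint8),0,1)[0],key=cv2.contourArea).reshape(-1,2)
                r=cv2.minAreaRect(bp(c,cn,z)[:,:2].astype(np.float32));print(" ",st[j],np.round(r[0],1),np.round(r[1],1),round(r[2],1))
a=cv2.imread("pics/top0.png").astype(int);b=cv2.imread("pics/top9.png").astype(int)
d=(np.abs(a-b).max(2)>50).astype(np.uint8);k,l,st,ce=cv2.connectedComponentsWithStats(d)
print([s.tolist() for s in st[1:] if s[4]>25])
s=ctrl.sense();print(s["eef_pos"],s["force"],s["time_s"])
E
```

```text
wrist red expect [ 504.1 -353.    95.4] [[258.  91.]]
  [ 88   0  17  37 310] [ 543.5 -205.7] [27.9  8.2] 12.1
  [ 248   26   18  123 2033] [ 504.5 -352. ] [106.1  15.8] 8.2
wrist blue expect [ 519.8 -143.7   38. ] [[68. 52.]]
  [   1   20  137   64 7045] [ 519.7 -146.9] [ 61.  136.2] 7.2
top red expect [ 504.1 -353.    95.4] [[415. 222.]]
  [292 133  10  11  80] [730.2 -44.8] [24.7 24.7] 43.8
  [409 203  13  41 297] [ 501.2 -351.1] [106.   20.2] 8.4
top blue expect [ 519.8 -143.7   38. ] [[331. 216.]]
  [133 199  19  21 214] [545.2 390.5] [33.9 55.2] 41.5
  [307 205  48  26 922] [ 516.2 -141.1] [ 56.6 128.7] 8.0
  [152 232  19  18 185] [456.7 334.9] [30.6 51.7] 34.1
[[213, 203, 51, 12, 333], [306, 204, 49, 28, 985], [499, 254, 13, 10, 41], [392, 265, 120, 119, 7303], [439, 273, 15, 6, 55], [187, 326, 56, 58, 1430], [241, 352, 88, 32, 1355], [506, 357, 6, 9, 40], [283, 378, 18, 6, 80]]
[ 413.78934623 -364.21947511  229.31489346] [ 0.33627652 -0.45878287 -0.47195454] 29.0
```

The clamp is back at its open stop, the panel is seated, and the bystanders have not moved. Handing in.

```bash
python3 -c "
from rig import ctrl
print(ctrl.finish_job())"
```

```text
the job is handed in; nothing more can be done
None
```

I laid the blue panel flat in the nest, blue face up, clamped it for about 3 s, swung the clamp back to its open stop and handed the job in at about 29 s; the final camera check showed nothing else disturbed.

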